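Stir, load and guard the slide-drying pot

ROBOT

A 7-joint arm with a two-finger parallel gripper is mounted at the origin on the work surface. World frame = base frame: x ahead of the robot, y to its left, z up, the work surface at z = 0. Lengths are in m, angles in rad, forces in N, time in s.
With the tool pointing down it reaches from about 0.35 to 0.9 m from the base axis. Payload 8.1 kg.
Tool frame: the origin (TCP) lies at the centre of the arm's flange, where the gripper is bolted on; the fingertips stand 178 mm ahead of it and the grasp point (between the pads) lies 159 mm ahead of it; z points along the fingers, y is the direction in which the jaws open and shut (so a half turn about z gives the same grasp; the last joint's range is limited). The gripper opens to 92 mm and grips with 3 to 60 N. Pads are 19 mm wide; open, the fingers measure 130 mm over their backs; the gripper's body (75 mm by 190 mm) begins 47 mm behind the grasp point.
Start: joints at [1.112, 0.434, 0.025, 1.573, -0.012, 1.134, -0.075], TCP at [0.218, -0.586, 0.405] pointing down, gripper open.
Joint ranges: [-2.62, 2.62], [-0.44, 2.09], [-1.27, 1.32], [0.08, 2.57], [-1.32, 4.46], [0.12, 2], [-2.74, 2.74]. Speed limits (rad/s): [2.22, 2.22, 3.01, 3.01, 3.14, 3.14, 3.14].

INTERFACE

Orientations are given as a rotation vector (axis times angle).
In Python, from cell import arm gives the robot as it stands. The module is installed in compiled form; this text tells all that it offers.
- The arm moves only by the tool move_arm, never from a script. Its argument "steps" is a list of rows, each a list of 4 numbers: the shift along the tool's x, y, z in mm, then the turn about the tool's z in rad. In form: [[x, y, z, twist], ...]. A call has 1 to 20 rows; each row is the pose to reach, as a shift and turn from the pose commanded when the call began, along the tool's axes at that moment; what a row does not reach only later rows make up. A row lasts 1/8 s, in which the tool goes at most 62.5 mm and 10.7 degrees, less where a joint would pass 70% of its speed; a pose out of reach is approached as far as the arm can. A call with a gripper value outside its range is refused whole. "grip" is the finger opening in mm, from 0 to 91.8, set as the call begins (left out, the last holds). The fingers move at their own pace and stop on an object; "grip_force" is the grip in N (left out, the last holds). Time passes only in rows, so rows that repeat a pose let the fingers close. It gives the time, the measured TCP pose, the force and the opening at its end, in the units of the state.
- arm.observe(): the state, without advancing time (a new reading comes with each control period).
- arm.get_image(name): name is "side" or "top" or "wrist"; returns the picture (384x512x3 uint8, red, green, blue); there is no depth.
- arm.camera_info(name): a dict with "mtx" (3x3 intrinsics, pixels), "pose" (4x4, takes a point from camera to world coordinates); the wrist camera has in their place "T_tool_cam" (4x4, takes a point from camera to tool coordinates, whose origin is the TCP and whose axes are the flange's). Camera axes: x right, y down, z forward; pixel columns grow to the right and rows downward; lengths in m; the calibration is good to about 2 mm. A picture is of the moment at which its call begins: read the wrist's pose just before it. camera_info takes no time and is no camera call.
- arm.sign_off(): hands the job in, once; it reports no verdict.
The state is a dict: "clock": time; "joints": joint angles; "dq": joint speeds; "joint_efforts": joint torques, N m; "position": TCP position; "ee_rot": TCP orientation; "force": force on the tool from outside, world axes, zero at the start; "ft_torque": the same for the moment, N m; "width": opening from 0.0 (shut) to 1.0 (fully open).
Only numpy, scipy, OpenCV 4.12 (cv2) and the standard library are available. Lean on these libraries where they do the work, as an engineer would, in place of code of your own. Each camera call takes 0.05 s, during which the arm holds its last target.

TASK

Get the slide dryer going. Lower the stirring rod's foot to the bottom of the pot among the balls on the side next to the yellow switch, stir anticlockwise (seen from above), about half way between centre and wall, for two full turns ending on the switch side again, and stand the rod back in its holder; only then lay every slide case on the bench into the pot on top of the balls. Last, fit the lid with its tongue straight down into the slot of the yellow interlock switch, fully home, so that the lid sits flat on the pot; all balls stay in the pot, and the dropper bottle and the amber jar stay where they stand.

Things in the scene. Friction and masses are not known exactly. Their poses are not given: they have to be found in the camera images.
- dryer: The drying unit, fixed to the bench. Origin: at bench level under the pot's axis; z up, +x points from the pot to the yellow interlock switch. White base plate 250 x 200 x 12 (x from -103 to 147). On it a round steel pot, inner radius 80, outer radius 85, inner floor 17 and rim 107 above the bench.
- slot (a point): centre of the mouth of the slot in the top of the yellow switch block (40 in x, 60 in y, top 100 above the bench), at dryer (118, 0, 100). Slot 9 in the dryer's x by 36 in its y, open upward, 52 deep, small chamfer
- rod: Steel stirring rod standing upright in its holder, 185 long, 0.14 kg. Origin: centre of the foot's underside, z along the rod to the grip. Foot: diameter 24, 30 tall; shaft: diameter 14; on top a square green grip block 26 x 26 (sides along the rod's x and y), 45 tall, from 140 to 185 above the underside
- holder: Rod holder, fixed: blue round tube on a grey 80 x 80 foot plate. Origin: at bench level on the tube's axis. Tube inner radius 20, rim 66 above the bench, inner floor 10 above the bench; the rod stands in it loosely
- lid: Clear round guard lid, 0.3 kg, parked at first on a fixed grey rest (two walls 72 tall). Origin: centre of the disc's underside, z up. Disc radius 95, 6 thick. Over its centre a red handle bar 90 long (y), 18 wide (x), 16 tall, its middle 46 above the underside, 29 free below it between posts at y = +-38. +x points to the red ear with the tongue. Seated, its x lies along the dryer's x
- tongue_tip (a point): centre of the lower end of the lid's steel tongue, at lid (118, 0, -50). Tongue 5 (x) by 30 (y), reaching 50 straight down from the underside at the red ear. With the lid on the pot rim the tip is 43 below the slot's mouth
- dropper: dropper bottle, 100 tall, 36 across, a bystander. Origin: centre of its underside
- vial: amber jar, 60 tall, 38 across, a bystander. Origin: centre of its underside
- stir_a (a point): point on the pot's floor 40 from the pot's axis, half way to the wall, 0 degrees anticlockwise (seen from above) from the switch side
- stir_b (a point): point on the pot's floor 40 from the pot's axis, half way to the wall, 120 degrees anticlockwise (seen from above) from the switch side
- stir_c (a point): point on the pot's floor 40 from the pot's axis, half way to the wall, 240 degrees anticlockwise (seen from above) from the switch side
- case0: slide case, a box 80 (x) x 30 (y) x 20 (z), green with a white cap on its +x end, about 45 g, loose on the bench; may be absent in a run. Origin: centre of its underside
- case1: slide case, a box 80 (x) x 30 (y) x 20 (z), green with a white cap on its +x end, about 45 g, loose on the bench; may be absent in a run. Origin: centre of its underside
- case2: slide case, a box 80 (x) x 30 (y) x 20 (z), green with a white cap on its +x end, about 45 g, loose on the bench; may be absent in a run. Origin: centre of its underside
- case3: slide case, a box 80 (x) x 30 (y) x 20 (z), green with a white cap on its +x end, about 45 g, loose on the bench; may be absent in a run. Origin: centre of its underside
- ball0_center (a point): centre of a loose ceramic drying ball in the pot, diameter 30, 25 g; nine of them lie in a single layer on the pot's floor
- ball1_center (a point): centre of a loose ceramic drying ball in the pot, diameter 30, 25 g; nine of them lie in a single layer on the pot's floor
- ball2_center (a point): centre of a loose ceramic drying ball in the pot, diameter 30, 25 g; nine of them lie in a single layer on the pot's floor
- ball3_center (a point): centre of a loose ceramic drying ball in the pot, diameter 30, 25 g; nine of them lie in a single layer on the pot's floor
- ball4_center (a point): centre of a loose ceramic drying ball in the pot, diameter 30, 25 g; nine of them lie in a single layer on the pot's floor
- ball5_center (a point): centre of a loose ceramic drying ball in the pot, diameter 30, 25 g; nine of them lie in a single layer on the pot's floor
- ball6_center (a point): centre of a loose ceramic drying ball in the pot, diameter 30, 25 g; nine of them lie in a single layer on the pot's floor
- ball7_center (a point): centre of a loose ceramic drying ball in the pot, diameter 30, 25 g; nine of them lie in a single layer on the pot's floor
- ball8_center (a point): centre of a loose ceramic drying ball in the pot, diameter 30, 25 g; nine of them lie in a single layer on the pot's floor

How it is judged:
On the way, in this order (a step that is already met when the one before it is completed fails the run):
1. the rod's foot is at the bottom of the pot, on the switch side (stir_a) (z of rod in the frame of dryer below 0.035 m and horizontal distance between rod and stir_a below 0.028 m).
2. turn 1: the foot, still at the bottom, passes stir_b (z of rod in the frame of dryer below 0.035 m and horizontal distance between rod and stir_b below 0.028 m).
3. turn 1: the foot, still at the bottom, passes stir_c (z of rod in the frame of dryer below 0.035 m and horizontal distance between rod and stir_c below 0.028 m).
4. turn 1: the foot, still at the bottom, passes stir_a (all of step 1).
5. turn 2: the foot, still at the bottom, passes stir_b (all of step 2).
6. turn 2: the foot, still at the bottom, passes stir_c (all of step 3).
7. turn 2: the foot, still at the bottom, passes stir_a, and balls of the charge have been shifted by 15 mm or more (all of step 4 and distance of any of ball0_center, ball3_center, ball6_center from where it was at the start of the episode above 0.015 m and distance of any of ball1_center, ball4_center, ball7_center from where it was at the start of the episode above 0.015 m and distance of any of ball2_center, ball5_center, ball8_center from where it was at the start of the episode above 0.015 m).
8. the rod stands in its holder again, let go (horizontal distance between rod and holder below 0.02 m and z of rod in the frame of holder below 0.03 m and angle between rod's own z axis and vertical below 0.3 rad and contact force between rod and the fingers below 0.1 N), for 0.2 s.
9. every slide case lies in the pot, let go (horizontal distance between each of case0, case1, case2, case3 and dryer below 0.08 m and z of each of case0, case1, case2, case3 in the frame of dryer below 0.107 m and contact force between each of case0, case1, case2, case3 and the fingers below 0.1 N), for 0.2 s.
10. the tongue is fully in the switch slot and the lid flat on the pot (z of tongue_tip in the frame of slot below -0.038 m and horizontal distance between tongue_tip and slot below 0.008 m and angle between lid's own z axis and vertical below 0.04 rad and angle between the x axis of lid and the x axis of dryer, either way round below 0.12 rad), for 0.2 s.
At the end, for the whole second after the job is handed in: Tongue tip 38 mm or more below the slot mouth and within 8 mm of its axis, lid level within 0.04 rad; rod standing in its holder (foot within 20 mm of the axis, tilt under 0.3 rad); every slide case of this run and all nine balls in the pot below its rim; lid and rod at rest (all of step 10 and horizontal distance between rod and holder below 0.02 m and z of rod in the frame of holder below 0.03 m and angle between rod's own z axis and vertical below 0.3 rad and horizontal distance between each of case0, case1, case2, case3, ball0_center, ball1_center, ball2_center, ball3_center, ball4_center, ball5_center, ball6_center, ball7_center, ball8_center and dryer below 0.08 m and z of each of case0, case1, case2, case3, ball0_center, ball1_center, ball2_center, ball3_center, ball4_center, ball5_center, ball6_center, ball7_center, ball8_center in the frame of dryer below 0.107 m and linear speed of each of lid, rod below 0.03 m/s); the robot touches nothing.
It fails at once if a bystander bottle is pushed more than 30 mm or tipped (distance of any of dropper, vial from where it was at the start of the episode above 0.03 m or angle between any of dropper, vial's own z axis and vertical above 0.5 rad).
Of case0, case1, case2, case3 only 2 to 4 are there at a start; the rules pass over those that are not, and their reading is None.
At some moment in a run one of case0, case1, case2, case3 may be knocked a few centimetres aside while the robot is not near it.
It also fails if it takes over 210 s, if anything falls off the work surface, if the arm or the gripper's body presses on something with over 40 N, if the wrist force passes 120 N, or if a joint passes its speed limit or range.

## Working session

There is one attempt and no reset: what is moved stays moved. The work goes in short steps, Python scripts to look and compute and a tool call to move; the robot and the scene stay as the last step left them, time stands still between calls to the robot, and variables do not carry over. Pictures are saved under pics/ and viewed, and the job is handed in when it is done.

Besides the shell and the picture viewer there is one more tool, called after "Call:" by a JSON object that holds its "method" and its "body", one argument or row to a line. move_arm: Moves the arm, as the interface text tells. Its arguments: {"type":"object","properties":{"steps":{"type":"array"},"grip":{"type":"number"},"grip_force":{"type":"number"}},"required":["steps"]}

```bash
ls; mkdir -p pics; cat > h.py <<'E'
from cell import arm
import numpy as np, cv2
from scipy.spatial.transform import Rotation as R
def save(name,fn,crop=None,scale=1):
    im=arm.get_image(name)
    np.save('pics/'+fn+'.npy',im)
    if crop: x0,y0,x1,y1=crop; im=im[y0:y1,x0:x1]
    im=cv2.resize(im,None,fx=scale,fy=scale,interpolation=cv2.INTER_CUBIC)
    cv2.imwrite('pics/'+fn+'.png',im[:,:,::-1])
def recrop(fn,out,crop,scale):
    im=np.load('pics/'+fn+'.npy'); x0,y0,x1,y1=crop
    im=cv2.resize(im[y0:y1,x0:x1],None,fx=scale,fy=scale,interpolation=cv2.INTER_CUBIC)
    cv2.imwrite('pics/'+out+'.png',im[:,:,::-1])
def campose(name,state=None):
    c=arm.camera_info(name)
    if name=='wrist':
        s=state or arm.observe()
        T=np.eye(4);T[:3,:3]=R.from_rotvec(s['ee_rot']).as_matrix();T[:3,3]=s['position']
        return c['mtx'],T@c['T_tool_cam']
    return c['mtx'],c['pose']
def ray(name,px,z,state=None):
    K,P=campose(name,state); K=np.array(K);P=np.array(P)
    d=P[:3,:3]@np.linalg.solve(K,[px[0],px[1],1]); o=P[:3,3]
    return o+d*(z-o[2])/d[2]
def proj(name,p,state=None):
    K,P=campose(name,state); q=np.linalg.inv(P)@np.append(p,1); u=np.array(K)@q[:3]; return u[:2]/u[2]
E
python3 - <<'E'
from h import *
print(arm.observe())
for n in ['top','side','wrist']: 
    print(n,arm.camera_info(n)); save(n,n+'0',scale=1.5)
E
```

```text
pics
{'clock': 0.0, 'joints': array([ 1.1124114 ,  0.435247  ,  0.02495085,  1.57411508, -0.01156731,
        1.13396933, -0.07508711]), 'dq': array([ 0.00123412,  0.00132685,  0.00016679, -0.00070209,  0.0001348 ,
       -0.00025844,  0.00057384]), 'joint_efforts': array([-7.84343192e-04, -6.67856169e+01,  9.85011309e-01, -3.14462149e+01,
       -6.05906406e-02,  4.30363964e-02,  2.39827123e-04]), 'position': array([ 0.2175988 , -0.58565107,  0.40392261]), 'ee_rot': array([-3.09051356e+00, -5.55615850e-01,  6.96157201e-04]), 'force': array([ 0.31210025, -0.37469969,  0.21003417]), 'ft_torque': array([-0.00235673, -0.00134479, -0.00913502]), 'width': 0.9991719791151372}
top {'mtx': array([[426.20414182,   0.        , 252.77781802],
       [  0.        , 426.20414182, 192.10671497],
       [  0.        ,   0.        ,   1.        ]]), 'pose': array([[ 0.03997871, -0.97635368,  0.21245044,  0.30660198],
       [-0.99918171, -0.03775885,  0.01449752, -0.03041162],
       [-0.00613282, -0.21285618, -0.97706429,  1.28332185],
       [ 0.        ,  0.        ,  0.        ,  1.        ]])}

[... 246 characters left out ...]
0.12990074,  0.64062311, -0.75678784,  0.82064784],
       [-0.02387472, -0.76505449, -0.64352282,  0.79309335],
       [ 0.        ,  0.        ,  0.        ,  1.        ]])}
wrist {'mtx': array([[293.54769965,   0.        , 248.75241083],
       [  0.        , 293.54769965, 194.09876532],
       [  0.        ,   0.        ,   1.        ]]), 'T_tool_cam': array([[ 1.19758127e-04, -9.63516797e-01, -2.67647844e-01,
         7.27969213e-02],
       [ 9.99999990e-01,  9.69739190e-05,  9.83461183e-05,
        -1.00463899e-04],
       [-6.88032765e-05, -2.67647853e-01,  9.63516799e-01,
         1.91074192e-02],
       [ 0.00000000e+00,  0.00000000e+00,  0.00000000e+00,
         1.00000000e+00]])}
```

View pics/top0.png

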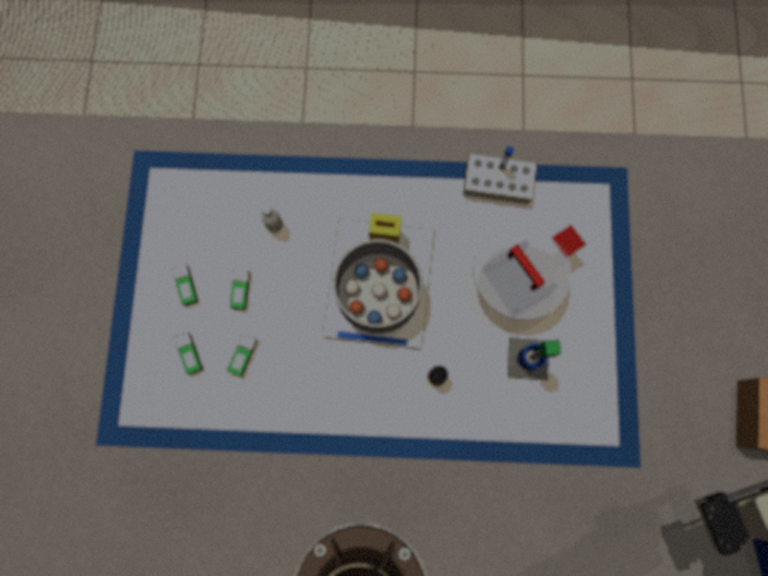

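View pics/side0.png

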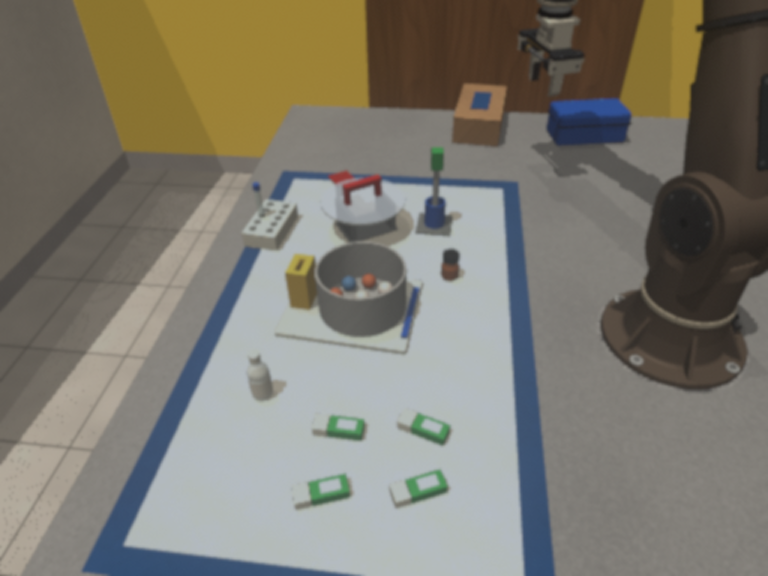

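View pics/wrist0.png

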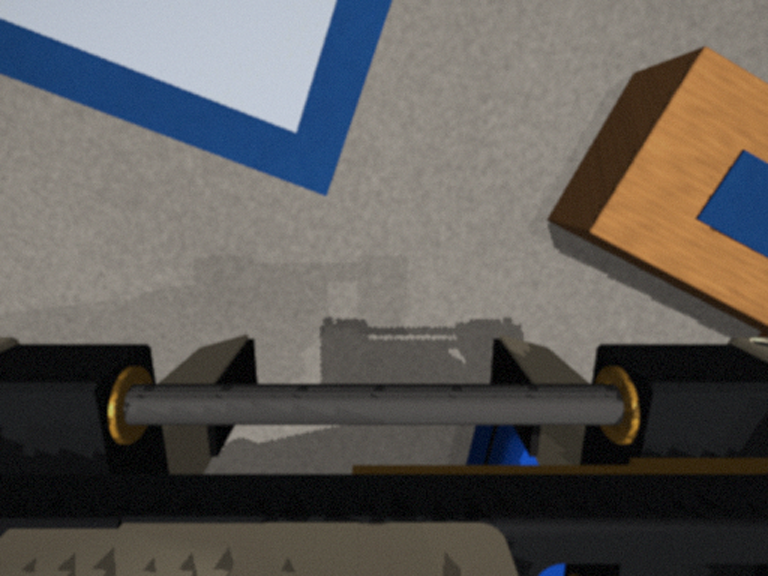

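The top view shows 4 cases (left), the pot with the yellow switch at its top (~385,225 in 1.5x), lid on its rest on the right, and the rod with its green grip at (550,348). I'll enlarge these.

```bash
python3 - <<'E'
from h import *
recrop('top0','top0a',(205,130,305,240),6)
recrop('top0','top0b',(300,140,400,260),5)
recrop('top0','top0c',(100,165,185,260),6)
E
```

```text
(no output)
```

View pics/top0a.png

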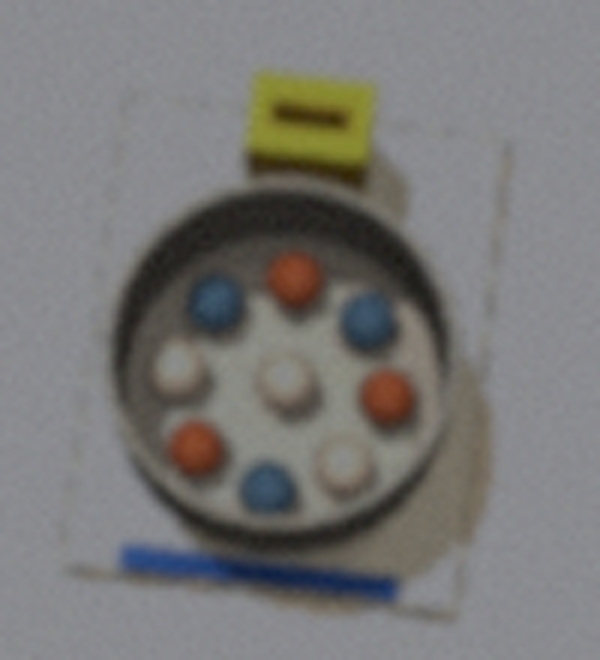

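View pics/top0b.png

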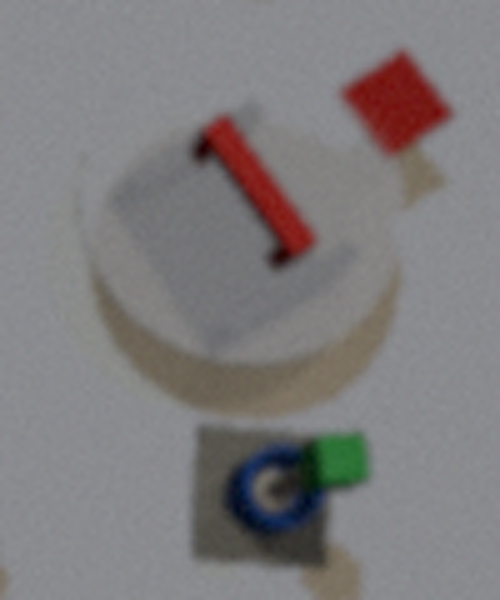

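View pics/top0c.png

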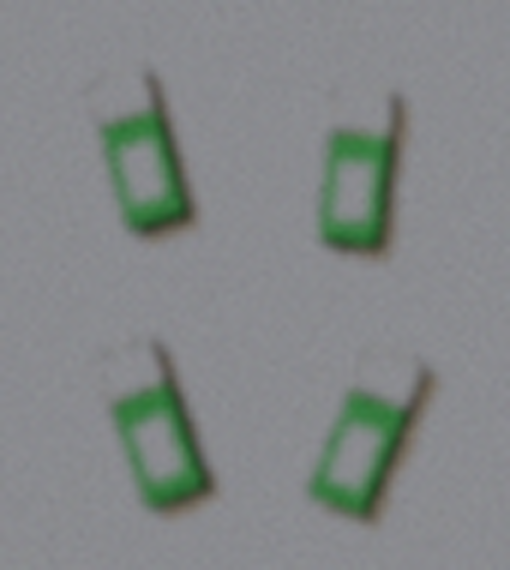

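```bash
python3 - <<'E'
from h import *
def c(x0,y0,s,p): return (x0+(p[0]+.5)/s-.5, y0+(p[1]+.5)/s-.5)
a=lambda p:c(205,130,6,p); b=lambda p:c(300,140,5,p); d=lambda p:c(100,165,6,p)
r=lambda px,z: ray('top',px,z)[:2].round(4)
slot=r(a((312,117)),.1);pot=r(a((281,363)),.107)
print('slot',slot,'pot',pot,'dist',np.linalg.norm(slot-pot),'ang',np.degrees(np.arctan2(*(slot-pot)[::-1])))
s1=r(a((275,110)),.1);s2=r(a((350,122)),.1);print('slot dir',s1,s2,np.linalg.norm(s1-s2))
for q in [(112,363),(450,363),(281,178),(281,548)]: print('rim',r(a(q),.107))
h1=r(b((218,125)),.126);h2=r(b((300,245)),.126);ear=r(b((397,103)),.078)
hm=(h1+h2)/2
print('lid handle',h1,h2,hm,np.linalg.norm(h1-h2),np.degrees(np.arctan2(*(h1-h2)[::-1])), 'ear',ear,np.linalg.norm(ear-hm),np.degrees(np.arctan2(*(ear-hm)[::-1])))
print('holder',r(b((277,488)),.066),'grip top',r(b((343,455)),.195), 'shaft at rim',r(b((284,486)),.066))
print([r(b(q),.0) for q in [(197,425),(192,557),(325,567)]])
print('dropper',r((270/1.5,212/1.5),.09),r((275/1.5,228/1.5),.0),'vial',r((437/1.5,375/1.5),.06))
# cases: green corners TL,TR,BR,BL top
for q in [[(103,123),(155,110),(188,212),(130,228)],[(332,133),(390,135),(380,245),(322,240)],[(113,403),(165,385),(207,488),(152,503)],[(350,390),(408,410),(368,515),(312,490)]]:
    w=[r(d(x),.02) for x in q]
    print('case',w,np.linalg.norm(w[0]-w[1]),np.linalg.norm(w[0]-w[3]))
for n,q in dict(o1=(296,278),b1=(216,303),b2=(369,321),w1=(181,370),w0=(287,382),o2=(388,398),w2=(345,466),o3=(197,447),b3=(269,487)).items():
    p=r(a(q),.032)-pot; print(n,p, np.hypot(*p))
E
```

```text
slot [ 0.6922 -0.0188] pot [ 0.5681 -0.0089] dist 0.12449425689564961 ang -4.561075907120158
slot dir [ 0.695  -0.0007] [ 0.6903 -0.0373] 0.03690054200143948
rim [0.565  0.0707]
rim [ 0.5712 -0.0884]
rim [ 0.6588 -0.0052]
rim [ 0.4802 -0.0125]
lid handle [ 0.6473 -0.2644] [ 0.5797 -0.3096] [ 0.6135 -0.287 ] 0.08131912444191708 33.76823361597554 ear [ 0.6788 -0.3791] 0.11290039858211305 -54.66290381276145
holder [ 0.451  -0.3091] grip top [ 0.4539 -0.3134] shaft at rim [ 0.4523 -0.3131]
[array([ 0.4951, -0.2763]), array([ 0.4155, -0.273 ]), array([ 0.4127, -0.3522])]
dropper [0.7107 0.2076] [0.7064 0.2124] vial [ 0.408  -0.1289]
case [array([0.5872, 0.4039]), array([0.595 , 0.3781]), array([0.5429, 0.356 ]), array([0.5335, 0.3844])] 0.02695329293425941 0.057130902320898166
case [array([0.5865, 0.2869]), array([0.5866, 0.2574]), array([0.5298, 0.2576]), array([0.5312, 0.287 ])] 0.02950016949103849 0.0553000904158393
case [array([0.445 , 0.3835]), array([0.455 , 0.3586]), array([0.405 , 0.3326]), array([0.3966, 0.359 ])] 0.02683300206834863 0.05424767276114249
case [array([0.4561, 0.2663]), array([0.4473, 0.2367]), array([0.3949, 0.2521]), array([0.406 , 0.2807])] 0.030880414504990048 0.052128399169742386
o1 [ 0.0609 -0.0044] 0.06105874220781161
b1 [0.0463 0.0354] 0.05828250166216264
b2 [ 0.04  -0.042] 0.05799999999999995
w1 [0.0111 0.0513] 0.05248714128241316
w0 [ 0.007 -0.002] 0.007280109889280417
o2 [ 0.0008 -0.0528] 0.052806060258269595
w2 [-0.0345 -0.0325] 0.04739725730461633
o3 [-0.0278  0.0414] 0.04986782529848281
b3 [-0.0466  0.0048] 0.046846558037917874
```

```bash
cat >> h.py <<'E'
def yaw(s=None):
    s=s or arm.observe(); X=R.from_rotvec(s['ee_rot']).as_matrix()[:,0]; return np.arctan2(X[1],X[0])
def to(p,th_deg=None):
    """tool-frame row (mm, rad) to reach TCP p (world) with tool-x at yaw th"""
    s=arm.observe(); M=R.from_rotvec(s['ee_rot']).as_matrix(); y=yaw(s)
    Rz=np.array([[np.cos(y),np.sin(y),0],[np.sin(y),-np.cos(y),0],[0,0,-1]])
    d=Rz.T@(np.array(p)-s['position'])*1000
    tw=0 if th_deg is None else -(np.radians(th_deg)-y); tw=(tw+np.pi)%(2*np.pi)-np.pi
    return [*d.round(1),round(tw,3)]
def st():
    s=arm.observe(); print('t',round(s['clock'],2),'pos',s['position'].round(4),'yaw',np.degrees(yaw(s)).round(2),'tilt',np.degrees(np.arccos(-R.from_rotvec(s['ee_rot']).as_matrix()[2,2])).round(2),'F',s['force'].round(1),'w',round(s['width']*91.8,1),'q',s['joints'].round(2))
E
python3 -c "
from h import *
st(); print(to([.36,-.31,.48],-2.4))"
```

```text
t 0.15 pos [ 0.2176 -0.5857  0.4041] yaw 20.38 tilt 0.07 F [0.5 0.4 0. ] w 91.8 q [ 1.11  0.44  0.02  1.57 -0.01  1.13 -0.08]
[np.float64(229.5), np.float64(-208.9), np.float64(-75.9), np.float64(0.398)]
```

Call:
{"method": "move_arm", "body": {
  "steps": [
    [40, -35, -15, 0.1],
    [80, -70, -30, 0.2],
    [120, -110, -45, 0.3],
    [160, -145, -60, 0.4],
    [200, -180, -75, 0.4],
    [230, -209, -76, 0.398],
    [230, -209, -76, 0.398],
    [230, -209, -76, 0.398]
  ]
}}

```text
clock: 1.15
position: [0.3601, -0.3104, 0.4806]
ee_rot: [3.141, -0.067, -0.001]
force: [0.4, -1.1, 0.0]
width: 1.002
```

```bash
python3 -c "
from h import *
st(); save('wrist','w1',scale=1.5); import pickle; s=arm.observe(); pickle.dump(s,open('w1.pkl','wb'))"
```

```text
t 1.15 pos [ 0.3601 -0.3104  0.4806] yaw -2.44 tilt 0.03 F [ 0.4 -1.1  0. ] w 92.0 q [ 0.65  0.13 -0.05  1.8   0.01  1.21 -1.02]
```

View pics/w1.png

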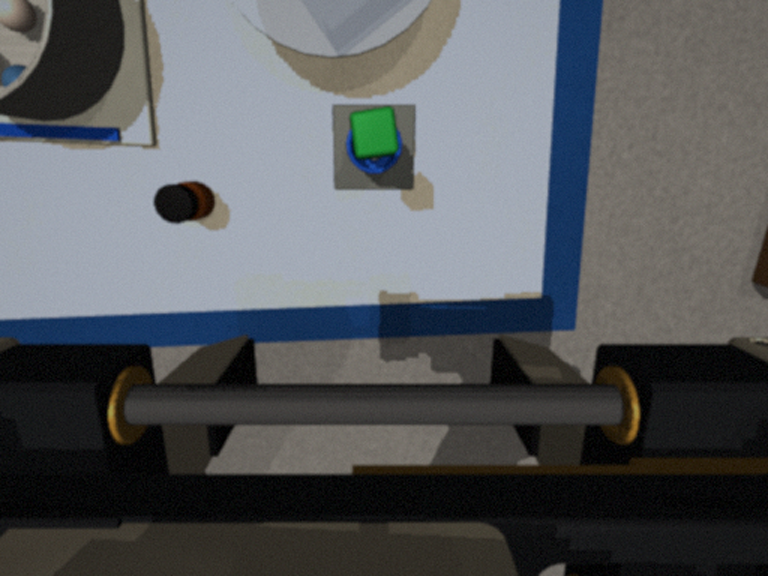

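Motion is precise. The green grip is at (374,131), base plate corners (333,105),(414,105),(413,189),(334,189), tube around (375,150). Crop to measure.

```bash
python3 -c "
from h import *
recrop('w1','w1a',(215,60,285,135),8)"
```

```text
(no output)
```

View pics/w1a.png

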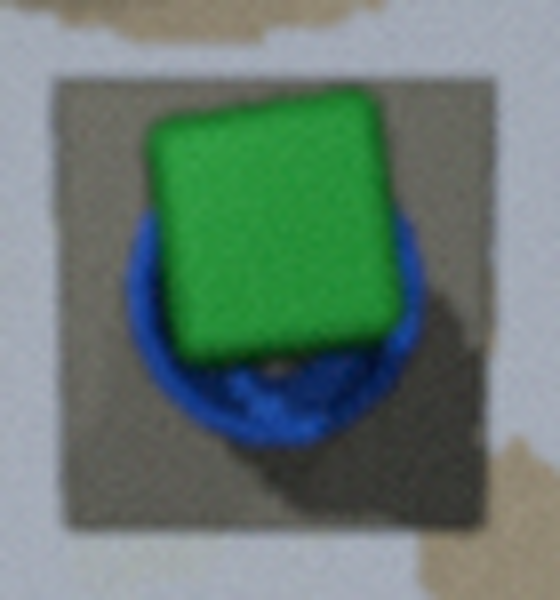

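```bash
python3 -c "
from h import *
c=lambda p:(215+(p[0]+.5)/8-.5,60+(p[1]+.5)/8-.5)
q=[ray('wrist',c(p),.195) for p in [(150,125),(378,88),(402,330),(182,362)]]
q=np.array(q); print(q.round(4), q.mean(0)); 
for i in range(4):
  e=q[(i+1)%4]-q[i]; print(np.linalg.norm(e),np.degrees(np.arctan2(e[1],e[0])))
print('plate',np.mean([ray('wrist',c(p),.003) for p in [(55,78),(495,80),(485,528),(68,528)]],0))
g=q.mean(0); print(to([g[0],g[1],.40],6),to([g[0],g[1],.331],6))"
```

```text
[[ 0.4634 -0.302   0.195 ]
 [ 0.4659 -0.3262  0.195 ]
 [ 0.4415 -0.328   0.195 ]
 [ 0.4393 -0.3041  0.195 ]] [ 0.45252101 -0.31508902  0.195     ]
0.02435382746189291 -83.91844657486158
0.024493698567179305 -175.74285317044112
0.02406110390719817 95.40330459386641
0.02420132952865136 4.932345322866039
plate [ 0.45276922 -0.31509786  0.003     ]
[np.float64(92.8), np.float64(0.2), np.float64(80.5), np.float64(-0.149)] [np.float64(92.8), np.float64(0.2), np.float64(149.5), np.float64(-0.149)]
```

Call:
{"method": "move_arm", "body": {
  "steps": [
    [45, 0, 20, -0.1],
    [93, 0, 40, -0.145],
    [93, 0, 80, -0.145],
    [93, 0, 115, -0.145],
    [93, 0, 140, -0.145],
    [93, 0, 149, -0.145],
    [93, 0, 149, -0.145],
    [93, 0, 149, -0.145]
  ]
}}

```text
clock: 2.2
position: [0.4537, -0.3143, 0.3328]
ee_rot: [3.136, 0.16, 0.002]
force: [-0.1, 1.0, 0.8]
width: 0.996
```

Call:
{"method": "move_arm", "body": {
  "steps": [
    [0, 0, 0, 0],
    [0, 0, 0, 0],
    [0, 0, 0, 0],
    [0, 0, 0, 0],
    [0, 0, 0, 0],
    [0, 0, 0, 0]
  ],
  "grip": 10,
  "grip_force": 40
}}

```text
clock: 2.95
position: [0.4534, -0.3138, 0.3317]
ee_rot: [3.137, 0.161, -0.0]
force: [-0.2, -0.0, -0.3]
width: 0.398
```

Call:
{"method": "move_arm", "body": {
  "steps": [
    [0, 0, 0, 0],
    [0, 0, 0, 0],
    [0, 0, 0, 0]
  ]
}}

```text
clock: 3.32
position: [0.4534, -0.3138, 0.3317]
ee_rot: [-3.137, -0.161, 0.0]
force: [-0.1, -0.8, -1.2]
width: 0.282
```

Call:
{"method": "move_arm", "body": {
  "steps": [
    [0, 0, -30, 0],
    [0, 0, -80, 0],
    [0, 0, -130, 0],
    [0, 0, -130, 0]
  ]
}}

```text
clock: 3.82
position: [0.4541, -0.3141, 0.4658]
ee_rot: [3.133, 0.161, 0.01]
force: [-0.3, 0.4, -2.0]
width: 0.281
```

```bash
python3 -c "
from h import *
st(); print(to([.45,-.01,.47],-2))"
```

```text
t 3.83 pos [ 0.4541 -0.3141  0.4658] yaw 5.88 tilt 0.43 F [-0.3  0.4 -2. ] w 25.8 q [ 0.58  0.27 -0.09  1.66  0.03  1.2  -0.99]
[np.float64(27.0), np.float64(-302.9), np.float64(-4.2), np.float64(0.138)]
```

Call:
{"method": "move_arm", "body": {
  "steps": [
    [5, -50, -4, 0.03],
    [10, -105, -4, 0.07],
    [15, -160, -4, 0.1],
    [20, -215, -4, 0.13],
    [25, -265, -4, 0.138],
    [27, -303, -4, 0.138],
    [27, -303, -4, 0.138],
    [27, -303, -4, 0.138]
  ]
}}

```text
clock: 4.82
position: [0.449, -0.0103, 0.465]
ee_rot: [3.141, -0.056, -0.002]
force: [1.0, -0.3, -0.8]
width: 0.279
```

```bash
python3 -c "
from h import *
st(); save('wrist','w2',scale=1.5); import pickle; s=arm.observe(); pickle.dump(s,open('w2.pkl','wb'))"
```

```text
t 4.83 pos [ 0.449  -0.0103  0.465 ] yaw -2.04 tilt 0.08 F [ 1.  -0.3 -0.8] w 25.6 q [ 0.17  0.12 -0.3   1.86  0.04  1.17 -1.74]
```

View pics/w2.png

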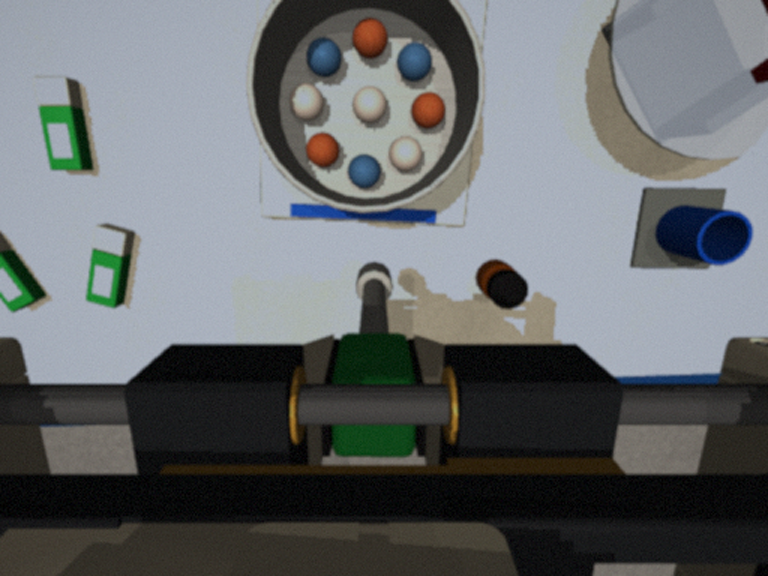

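```bash
python3 -c "
from h import *
w=lambda px,z: ray('wrist',((px[0]+.5)/1.5-.5,(px[1]+.5)/1.5-.5),z)[:2]
B=np.array([w(p,.032) for p in [(370,37),(414,61),(428,110),(405,153),(364,171),(322,149),(306,101),(324,56)]])
print(B.round(4),B.mean(0)); A=np.c_[2*B,np.ones(8)]; x=np.linalg.lstsq(A,(B**2).sum(1),rcond=None)[0]; print('fit',x[:2],np.sqrt(x[2]+x[0]**2+x[1]**2))
print('centre ball',w((369,104),.032))
E=np.array([w(p,.107) for p in [(247,85),(485,85),(366,212),(265,30),(468,30),(290,180),(450,175)]])
A=np.c_[2*E,np.ones(len(E))]; x=np.linalg.lstsq(A,(E**2).sum(1),rcond=None)[0]; print('rim',x[:2],np.sqrt(x[2]+x[0]**2+x[1]**2))
e=w((291,211),.012)-w((435,216),.012);print('strip yaw',np.degrees(np.arctan2(*e[::-1]))-90)
e=w((262,217),.0)-w((466,226),.0);print('plate yaw',np.degrees(np.arctan2(*e[::-1]))-90, w((262,217),.006),w((466,226),.006))
print('holder tube', w((707,236),.066))
print('rod foot now',proj('wrist',[.449,-.0103,.14])*1.5)
"
```

```text
[[ 0.6283 -0.0143]
 [ 0.6087 -0.051 ]
 [ 0.5694 -0.0628]
 [ 0.5342 -0.0421]
 [ 0.52   -0.0047]
 [ 0.5403  0.0321]
 [ 0.5806  0.0433]
 [ 0.6153  0.0253]] [ 0.5745944  -0.00926785]
fit [ 0.5746312  -0.00929594] 0.053586128089955165
centre ball [ 0.57613499 -0.01140055]
rim [ 0.57188697 -0.01017657] 0.08241682126520719
strip yaw -4.067457895363731
plate yaw -4.612102026472712 [0.4796424  0.09867646] [ 0.46333874 -0.10342495]
holder tube [ 0.45501937 -0.29978627]
rod foot now [372.83448231 274.27630234]
```

```bash
python3 -c "
from h import *
print(to([.6023,-.0005,.465]),to([.6023,-.0005,.344]))"
```

```text
[np.float64(152.7), np.float64(-15.8), np.float64(0.1), 0.0] [np.float64(152.7), np.float64(-15.8), np.float64(121.1), 0.0]
```

Call:
{"method": "move_arm", "body": {
  "steps": [
    [50, -5, 0, 0],
    [100, -10, 0, 0],
    [140, -14, 0, 0],
    [153, -16, 0, 0],
    [153, -16, 0, 0],
    [153, -16, 0, 0],
    [153, -16, 25, 0],
    [153, -16, 50, 0]
  ]
}}

```text
clock: 5.88
position: [0.6017, 0.0006, 0.416]
ee_rot: [3.141, -0.056, 0.002]
force: [0.2, 0.3, -1.5]
width: 0.283
```

```bash
python3 -c "
from h import *
st(); save('wrist','w3',scale=1.5);save('side','s3',(170,140,310,240),5); print(to([.6023,-.0005,.344]))"
```

```text
t 5.88 pos [6.017e-01 6.000e-04 4.160e-01] yaw -2.04 tilt 0.08 F [ 0.2  0.3 -1.5] w 25.9 q [ 0.11  0.41 -0.28  1.6   0.12  1.15 -1.8 ]
[np.float64(1.4), np.float64(0.9), np.float64(69.7), 0.0]
```

View pics/s3.png

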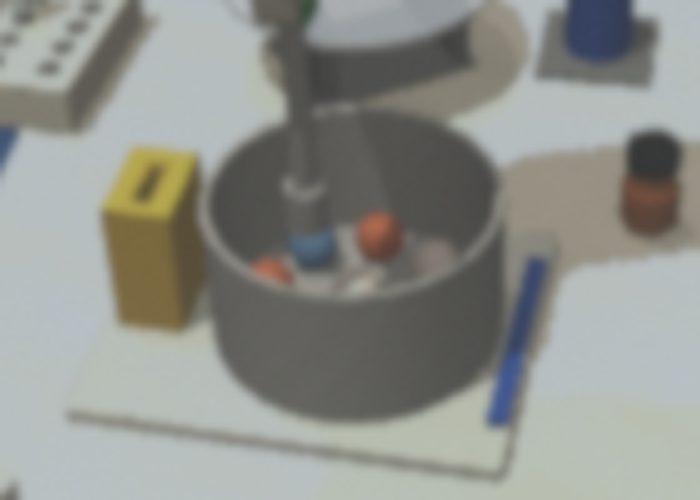

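View pics/w3.png

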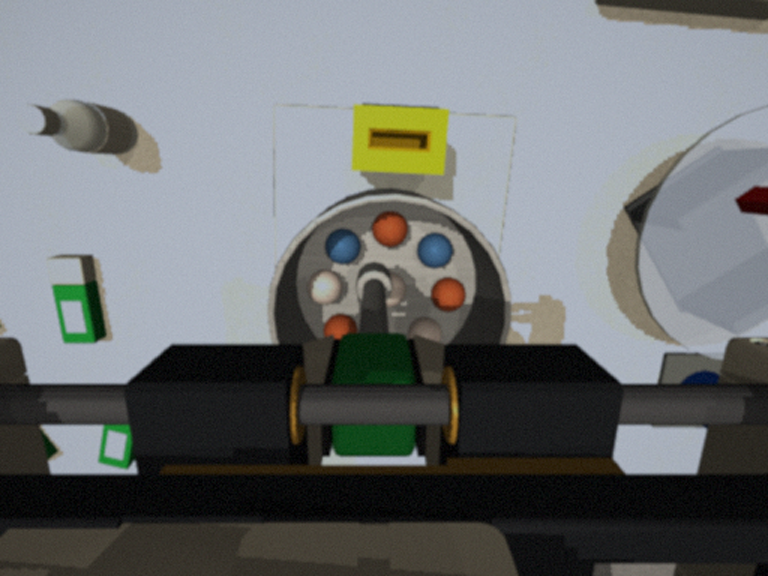

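The foot is in the pot at the gap between balls; the slot centre in this view is at (400,140).

```bash
python3 -c "
from h import *
w=lambda px,z: ray('wrist',((px[0]+.5)/1.5-.5,(px[1]+.5)/1.5-.5),z)[:2]
s=w((400,140),.1);print('slot',s, 'ends',w((369,139),.1),w((431,141),.1))
c=np.mean([w(p,.1) for p in [(355,105),(447,108),(444,174),(352,169)]],0);print('block',c)
print('plate back',w((276,104),.012),w((517,116),.012))
for p in [(390,228),(435,250),(343,246)]: print(w(p,.032))
"
```

```text
slot [ 0.68934939 -0.01945966] ends [6.90640734e-01 1.29568498e-04] [ 0.68805636 -0.03907434]
block [ 0.68958767 -0.01916682]
plate back [0.72506217 0.07451206] [ 0.70917335 -0.11995555]
[ 0.62482403 -0.01404473]
[ 0.6052008  -0.05104696]
[0.61128218 0.02535062]
```

Call:
{"method": "move_arm", "body": {
  "steps": [
    [1, 1, 20, 0],
    [1, 1, 35, 0],
    [1, 1, 50, 0],
    [1, 1, 60, 0],
    [1, 1, 69, 0],
    [1, 1, 69, 0]
  ]
}}

```text
clock: 6.72
position: [0.6035, -0.0001, 0.3461]
ee_rot: [3.141, -0.055, -0.002]
force: [-0.2, -0.7, -1.4]
width: 0.281
```

```bash
python3 -c "
from h import *
st()
y=yaw();x_t=np.array([np.cos(y),np.sin(y)]);y_t=np.array([np.sin(y),-np.cos(y)]);p=arm.observe()['position'][:2]
c=np.array([.574,-.0098])
for a in range(30,721+15,15):
  q=c+.038*np.array([np.cos(np.radians(a-4.4)),np.sin(np.radians(a-4.4))])-p
  print(a,round(q@x_t*1000),round(q@y_t*1000),end=' | ')
"
```

```text
t 6.72 pos [ 6.035e-01 -1.000e-04  3.461e-01] yaw -2.02 tilt 0.07 F [-0.2 -0.7 -1.4] w 25.8 q [ 0.1   0.47 -0.27  1.68  0.14  1.01 -1.82]
30 5 -7 | 45 -1 -15 | 60 -9 -21 | 75 -18 -25 | 90 -28 -27 | 105 -37 -26 | 120 -47 -23 | 135 -55 -17 | 150 -61 -10 | 165 -65 -1 | 180 -67 9 | 195 -66 19 | 210 -63 28 | 225 -57 37 | 240 -49 43 | 255 -40 47 | 270 -31 49 | 285 -21 48 | 300 -12 44 | 315 -3 39 | 330 3 31 | 345 7 22 | 360 9 12 | 375 8 2 | 390 5 -7 | 405 -1 -15 | 420 -9 -21 | 435 -18 -25 | 450 -28 -27 | 465 -37 -26 | 480 -47 -23 | 495 -55 -17 | 510 -61 -10 | 525 -65 -1 | 540 -67 9 | 555 -66 19 | 570 -63 28 | 585 -57 37 | 600 -49 43 | 615 -40 47 | 630 -31 49 | 645 -21 48 | 660 -12 44 | 675 -3 39 | 690 3 31 | 705 7 22 | 720 9 12 | 735 8 2 |
```

Call:
{"method": "move_arm", "body": {
  "steps": [
    [5, -7, 2, 0],
    [-1, -15, 2, 0],
    [-9, -21, 2, 0],
    [-18, -25, 2, 0],
    [-28, -27, 2, 0],
    [-37, -26, 2, 0],
    [-47, -23, 2, 0],
    [-55, -17, 2, 0],
    [-61, -10, 2, 0],
    [-65, -1, 2, 0],
    [-67, 9, 2, 0],
    [-66, 19, 2, 0]
  ]
}}

```text
clock: 8.22
position: [0.5371, -0.0174, 0.3448]
ee_rot: [-3.141, 0.056, -0.001]
force: [0.6, -0.2, -0.8]
width: 0.279
```

```bash
python3 -c "
from h import *
st();save('top','t4',(205,130,305,240),5)"
```

```text
t 8.22 pos [ 0.5371 -0.0174  0.3448] yaw -2.03 tilt 0.02 F [ 0.6 -0.2 -0.8] w 25.6 q [ 0.15  0.37 -0.28  1.85  0.13  0.94 -1.8 ]
```

View pics/t4.png

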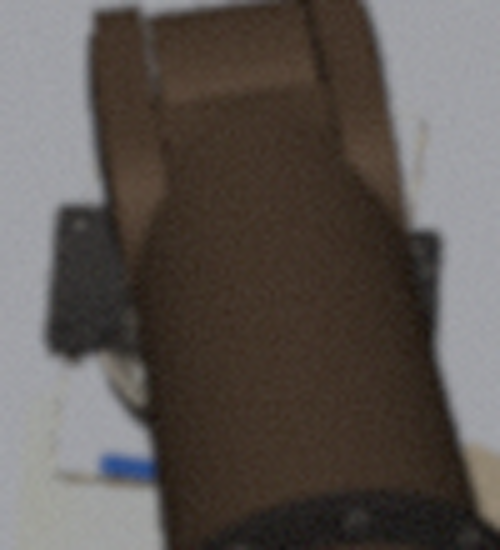

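Call:
{"method": "move_arm", "body": {
  "steps": [
    [3, 9, 0, 0],
    [9, 18, 0, 0],
    [17, 24, 0, 0],
    [26, 28, 0, 0],
    [35, 30, 0, 0],
    [45, 29, 0, 0],
    [54, 25, 0, 0],
    [63, 20, 0, 0],
    [69, 12, 0, 0],
    [73, 3, 0, 0],
    [75, -7, 0, 0],
    [74, -17, 0, 0],
    [71, -26, 0, 0],
    [65, -34, 0, 0],
    [57, -40, 0, 0],
    [48, -44, 0, 0],
    [38, -46, 0, 0],
    [29, -45, 0, 0],
    [19, -42, 0, 0],
    [11, -36, 0, 0]
  ]
}}

```text
clock: 10.78
position: [0.5486, 0.0185, 0.3448]
ee_rot: [3.141, -0.055, -0.0]
force: [1.3, 0.8, -1.3]
width: 0.282
```

```bash
python3 -c "
from h import *
st();save('wrist','w5',scale=1.5);save('side','s5',(170,140,310,240),5)"
```

```text
t 10.78 pos [0.5486 0.0185 0.3448] yaw -2.02 tilt 0.01 F [ 1.3  0.8 -1.3] w 25.9 q [ 0.08  0.39 -0.28  1.82  0.13  0.95 -1.86]
```

View pics/w5.png

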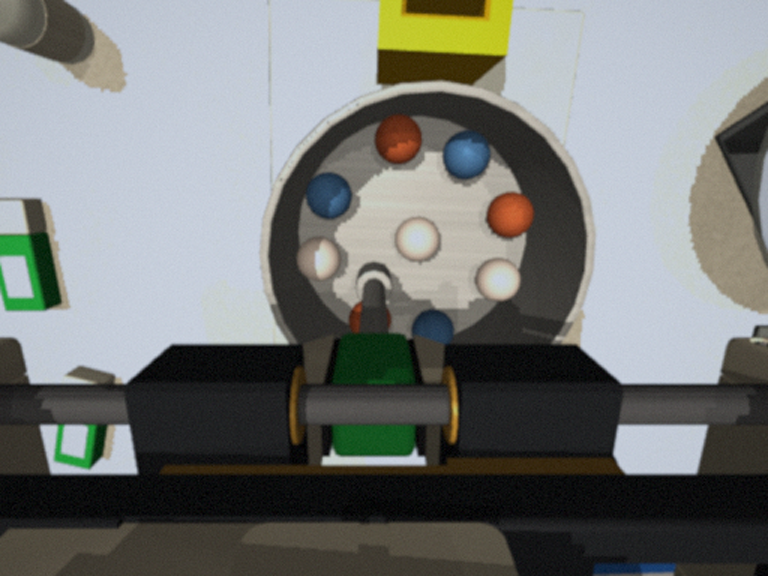

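View pics/s5.png

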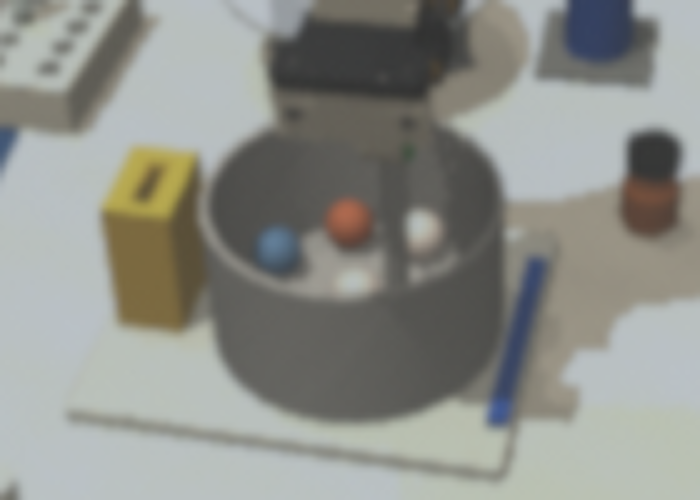

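```bash
python3 -c "
from h import *
w=lambda px,z: ray('wrist',((px[0]+.5)/1.5-.5,(px[1]+.5)/1.5-.5),z)[:2]
c=np.array([.574,-.0098])
for n,p in dict(o1=(398,139),b1=(467,155),o2=(510,214),w0=(417,239),w=(498,279),b3=(433,325),b=(329,194),w1=(318,258)).items():
  q=w(p,.032); print(n,q.round(4),np.hypot(*(q-c)).round(4),np.degrees(np.arctan2(*(q-c)[::-1])).round(0))
"
```

```text
o1 [ 0.6387 -0.0011] 0.0653 8.0
b1 [ 0.6274 -0.0448] 0.0639 -33.0
o2 [ 0.5891 -0.0739] 0.0659 -77.0
w0 [ 0.5748 -0.0124] 0.0028 -73.0
w [ 0.5451 -0.0678] 0.0648 -116.0
b3 [ 0.5133 -0.0231] 0.0622 -168.0
b [0.6064 0.0446] 0.0633 59.0
w1 [0.5643 0.0547] 0.0653 99.0
```

Call:
{"method": "move_arm", "body": {
  "steps": [
    [-6, 7, 0, 0],
    [-10, 16, 0, 0],
    [-12, 26, 0, 0],
    [-11, 36, 0, 0],
    [-8, 45, 0, 0],
    [-2, 54, 0, 0],
    [6, 60, 0, 0],
    [15, 64, 0, 0],
    [24, 66, 0, 0],
    [34, 65, 0, 0],
    [43, 61, 0, 0],
    [52, 56, 0, 0],
    [58, 48, 0, 0],
    [62, 39, 0, 0],
    [64, 29, 0, 0],
    [64, 28, 0, 0],
    [64, 28, 0, 0]
  ]
}}

```text
clock: 13.0
position: [0.6121, -0.0114, 0.3448]
ee_rot: [3.141, -0.055, -0.0]
force: [-0.1, -0.2, -1.5]
width: 0.283
```

```bash
python3 -c "
from h import *
st();save('wrist','w6',scale=1.5)"
```

```text
t 13.0 pos [ 0.6121 -0.0114  0.3448] yaw -2.01 tilt 0.02 F [-0.1 -0.2 -1.5] w 26.0 q [ 0.11  0.48 -0.26  1.66  0.14  1.01 -1.8 ]
```

View pics/w6.png

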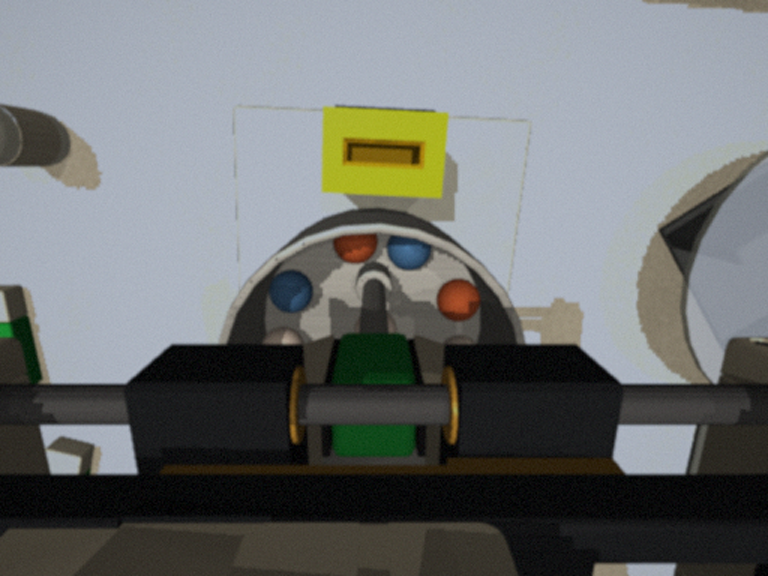

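```bash
python3 -c "
from h import *
w=lambda px,z: ray('wrist',((px[0]+.5)/1.5-.5,(px[1]+.5)/1.5-.5),z)[:2]
print('slot',w((384,153),.1),'block',np.mean([w(p,.1) for p in [(324,107),(448,112),(443,198),(322,191)]],0))
l,r=w((322,191),.1),w((443,198),.1); e=l-r; print(np.degrees(np.arctan2(*e[::-1]))-90,np.linalg.norm(e))
e=w((235,105),.012)-w((530,121),.012); print(w((235,105),.012),w((530,121),.012),np.degrees(np.arctan2(*e[::-1]))-90)
print(to([.58,-.06,.47]),to([.4534,-.3138,.47],5.9))
"
```

```text
slot [ 0.69212532 -0.0195066 ] block [ 0.69209492 -0.01966129]
-5.274083228356574 0.06075692899680373
[0.72878564 0.07591966] [ 0.71192204 -0.11967237] -4.9277536295916775
[np.float64(-30.3), np.float64(49.4), np.float64(-125.3), 0.0] [np.float64(-147.8), np.float64(307.5), np.float64(-125.3), np.float64(-0.139)]
```

Call:
{"method": "move_arm", "body": {
  "steps": [
    [0, 0, -30, 0],
    [0, 0, -70, 0],
    [0, 0, -110, 0],
    [-5, 10, -126, 0],
    [-30, 55, -126, -0.03],
    [-55, 105, -126, -0.06],
    [-80, 155, -126, -0.1],
    [-105, 205, -126, -0.139],
    [-130, 255, -126, -0.139],
    [-145, 295, -126, -0.139],
    [-148, 308, -126, -0.139],
    [-148, 308, -126, -0.139],
    [-148, 308, -126, -0.139]
  ]
}}

```text
clock: 14.68
position: [0.4541, -0.3125, 0.4704]
ee_rot: [-3.136, -0.166, 0.0]
force: [0.6, 0.3, -1.0]
width: 0.283
```

```bash
python3 -c "
from h import *
st();save('side','s7',(230,80,330,160),6);print(to([.4534,-.3138,.334],5.9));print(proj('side',[.453,-.315,.066]))"
```

```text
t 14.68 pos [ 0.4541 -0.3125  0.4704] yaw 6.06 tilt 0.06 F [ 0.6  0.3 -1. ] w 26.0 q [ 0.63  0.28 -0.16  1.64  0.05  1.23 -1.  ]
[np.float64(-1.0), np.float64(1.3), np.float64(136.5), np.float64(0.003)]
[290.12799356 134.33431047]
```

View pics/s7.png

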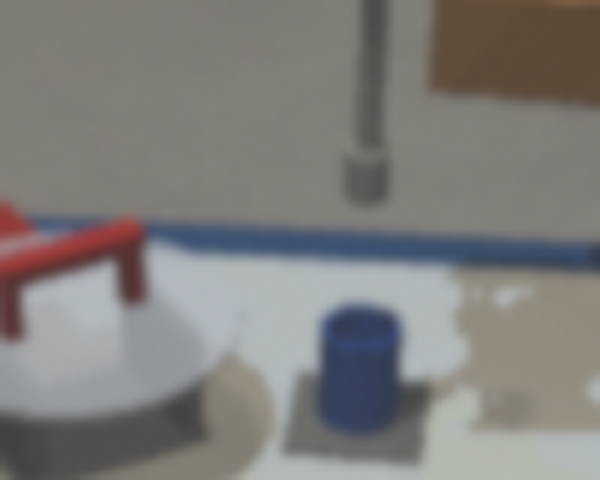

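The rod hangs upright above the tube. I'll lower and release it.

Call:
{"method": "move_arm", "body": {
  "steps": [
    [-1, 1, 40, 0],
    [-1, 1, 80, 0],
    [-1, 1, 110, 0],
    [-1, 1, 130, 0],
    [-1, 1, 137, 0],
    [-1, 1, 137, 0]
  ]
}}

```text
clock: 15.48
position: [0.4531, -0.3144, 0.3339]
ee_rot: [-3.137, -0.165, -0.0]
force: [0.8, -1.3, -1.0]
width: 0.281
```

Call:
{"method": "move_arm", "body": {
  "steps": [
    [0, 0, 0, 0],
    [0, 0, 0, 0],
    [0, 0, 0, 0],
    [0, 0, 0, 0],
    [0, 0, 0, 0]
  ],
  "grip": 75
}}

```text
clock: 16.1
position: [0.4526, -0.3151, 0.3338]
ee_rot: [3.137, 0.163, 0.0]
force: [-0.1, 0.6, 1.4]
width: 0.777
```

Call:
{"method": "move_arm", "body": {
  "steps": [
    [0, 0, -20, 0],
    [0, 0, -60, 0],
    [0, 0, -110, 0],
    [0, 0, -110, 0]
  ]
}}

```text
clock: 16.6
position: [0.4534, -0.3154, 0.4478]
ee_rot: [3.133, 0.162, 0.01]
force: [0.4, 0.3, 0.0]
width: 0.82
```

```bash
python3 -c "
from h import *
st();save('side','s8',(210,80,330,160),6);save('top','t8',(100,130,400,260),2.5)
print(to([.50,.24,.48],0))"
```

```text
t 16.6 pos [ 0.4534 -0.3154  0.4478] yaw 5.94 tilt 0.42 F [0.4 0.3 0. ] w 75.3 q [ 0.63  0.29 -0.16  1.68  0.05  1.17 -1.01]
[np.float64(104.7), np.float64(-547.1), np.float64(-36.1), np.float64(0.104)]
```

View pics/s8.png

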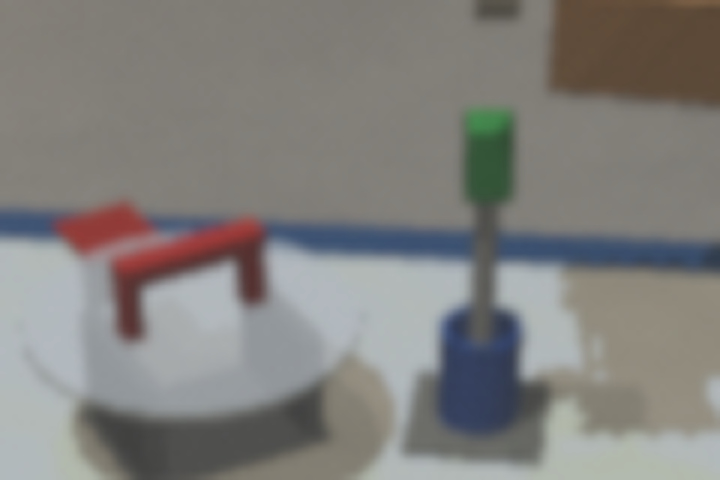

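View pics/t8.png

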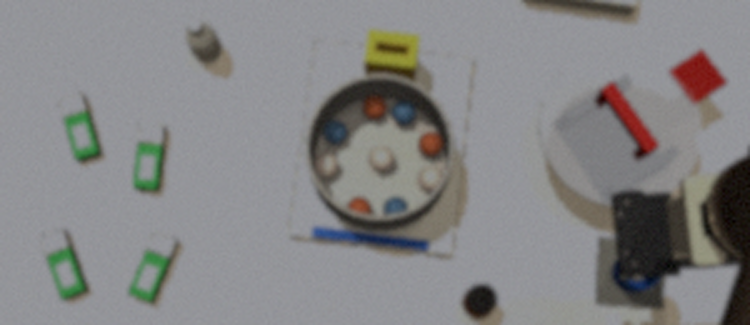

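```bash
python3 -c "
from h import *
print(to([.40,.32,.55],6))"
```

```text
[np.float64(13.5), np.float64(-637.0), np.float64(-106.1), np.float64(-0.001)]
```

Call:
{"method": "move_arm", "body": {
  "steps": [
    [10, -50, -40, 0],
    [30, -110, -60, 0],
    [50, -170, -80, 0],
    [50, -230, -100, 0],
    [50, -290, -106, 0],
    [50, -350, -106, 0],
    [50, -410, -106, 0],
    [40, -470, -106, 0],
    [30, -530, -106, 0],
    [20, -590, -106, 0],
    [14, -637, -106, 0],
    [14, -637, -106, 0],
    [14, -637, -106, 0],
    [14, -637, -106, 0]
  ]
}}

```text
clock: 18.45
position: [0.4013, 0.3187, 0.5492]
ee_rot: [3.136, 0.159, -0.001]
force: [-0.1, 0.2, 0.1]
width: 0.819
```

```bash
python3 -c "
from h import *
st();save('wrist','w9',scale=1.5)"
```

```text
t 18.45 pos [0.4013 0.3187 0.5492] yaw 5.81 tilt 0.07 F [-0.1  0.2  0.1] w 75.2 q [-0.27  0.22 -0.63  1.56  0.13  1.4  -2.38]
```

View pics/w9.png

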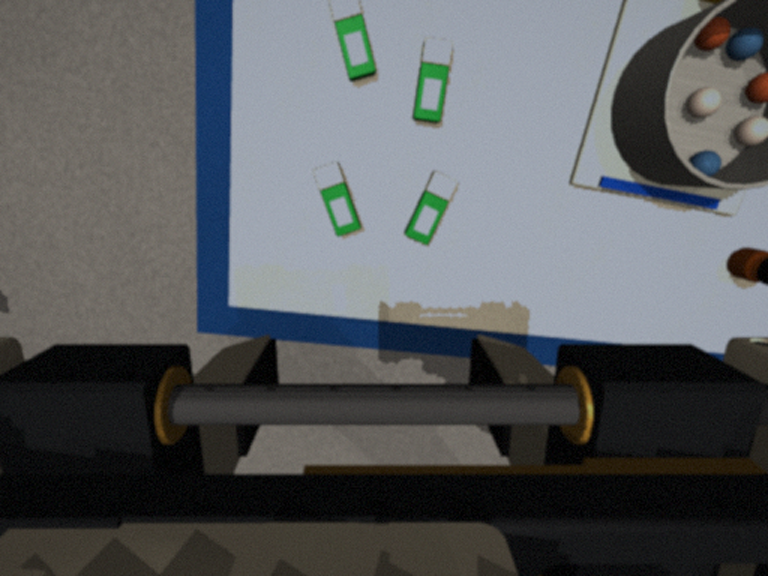

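```bash
python3 -c "
from h import *
recrop('w9','w9a',(200,0,312,170),5)"
```

```text
(no output)
```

View pics/w9a.png

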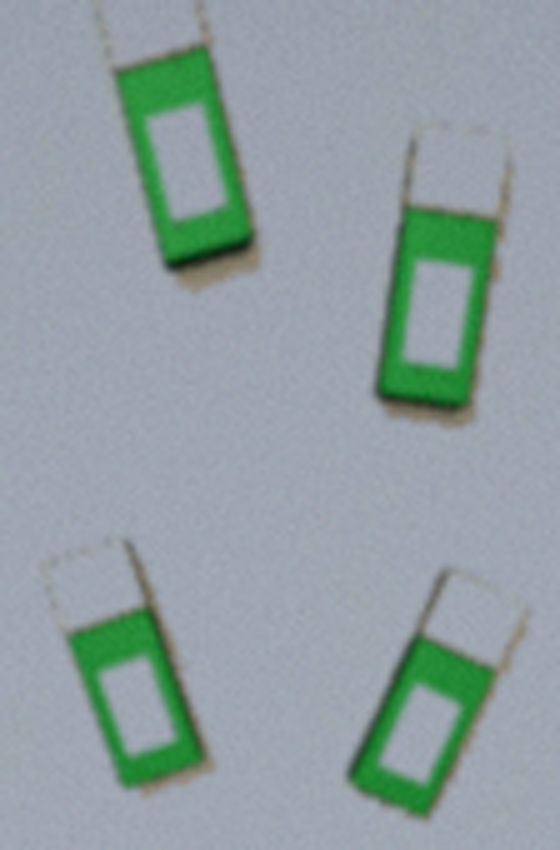

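```bash
python3 -c "
from h import *
c=lambda p:(200+(p[0]+.5)/5-.5,(p[1]+.5)/5-.5)
for n,q in dict(A=[(118,70),(207,45),(252,240),(167,262)],B=[(415,125),(510,135),(468,398),(380,390)],C=[(40,565),(125,540),(200,765),(125,785)],D=[(448,572),(527,610),(428,815),(350,775)]).items():
  w=np.array([ray('wrist',c(p),.02)[:2] for p in q]); m=(w[0]+w[1]-w[2]-w[3])/2; s=(w[0]+w[3]-w[1]-w[2])/2
  back=(w[2]+w[3])/2
  print(n,'ctr',w.mean(0).round(4),'len',np.linalg.norm(m).round(4),'wid',np.linalg.norm(s).round(4),'yaw',np.degrees(np.arctan2(*m[::-1])).round(1),np.degrees(np.arctan2(*s[::-1])).round(1)-90,'ctr from back',(back+.04*m/np.linalg.norm(m)).round(4))
"
```

```text
A ctr [0.5942 0.3569] len 0.0561 wid 0.028 yaw 20.4 19.400000000000006 ctr from back [0.6053 0.361 ]
B ctr [0.5714 0.2728] len 0.0774 wid 0.0293 yaw -1.2 0.7000000000000028 ctr from back [0.5726 0.2728]
C ctr [0.4362 0.3641] len 0.0787 wid 0.0284 yaw 24.8 21.099999999999994 ctr from back [0.4368 0.3644]
D ctr [0.4374 0.2562] len 0.0757 wid 0.0304 yaw -18.6 -19.900000000000006 ctr from back [0.4394 0.2555]
```

```bash
python3 -c "
from h import *
print(to([.572,.273,.30],179.7),to([.572,.273,.183],179.7))"
```

```text
[np.float64(165.2), np.float64(62.8), np.float64(249.4), np.float64(-3.035)] [np.float64(165.2), np.float64(62.8), np.float64(366.4), np.float64(-3.035)]
```

Call:
{"method": "move_arm", "body": {
  "steps": [
    [20, 8, 20, -0.18],
    [40, 16, 40, -0.36],
    [60, 24, 60, -0.54],
    [80, 32, 80, -0.72],
    [100, 40, 100, -0.9],
    [120, 48, 120, -1.08],
    [140, 56, 140, -1.26],
    [165, 63, 160, -1.44],
    [165, 63, 180, -1.62],
    [165, 63, 200, -1.8],
    [165, 63, 220, -1.98],
    [165, 63, 240, -2.16],
    [165, 63, 250, -2.34],
    [165, 63, 250, -2.52],
    [165, 63, 250, -2.7],
    [165, 63, 250, -2.88],
    [165, 63, 250, -3.035],
    [165, 63, 250, -3.035],
    [165, 63, 250, -3.035]
  ],
  "grip": 60
}}

```text
clock: 20.88
position: [0.5715, 0.2737, 0.2996]
ee_rot: [0.012, 3.142, -0.0]
force: [-0.3, -0.2, -0.6]
width: 0.655
```

```bash
python3 -c "
from h import *
st();save('wrist','w10',scale=1.5);print(to([.572,.273,.183],179.7))"
```

```text
t 20.88 pos [0.5715 0.2737 0.2996] yaw 179.58 tilt 0.02 F [-0.3 -0.2 -0.6] w 60.2 q [ 0.12  0.82 -1.11  1.61  0.78  1.21  0.41]
[np.float64(-0.6), np.float64(-0.9), np.float64(116.8), np.float64(-0.001)]
```

View pics/w10.png

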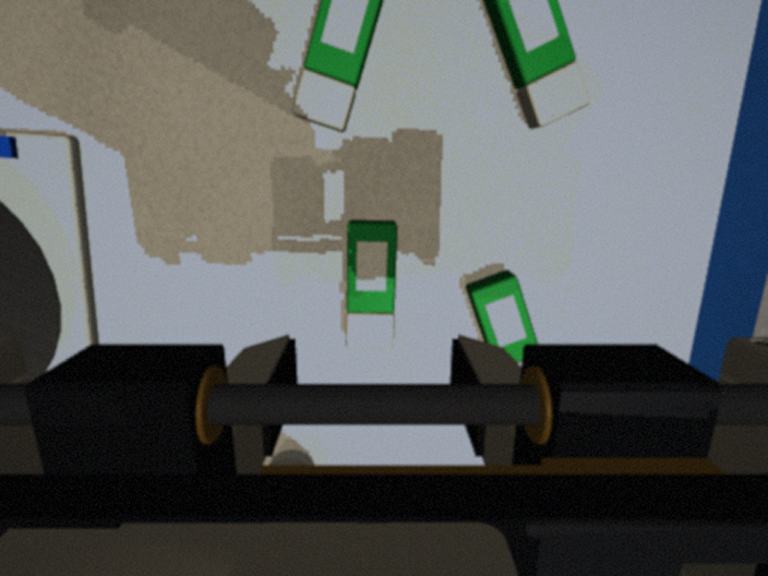

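Call:
{"method": "move_arm", "body": {
  "steps": [
    [0, -1, 50, 0],
    [0, -1, 90, 0],
    [0, -1, 110, 0],
    [0, -1, 117, 0],
    [0, -1, 117, 0]
  ]
}}

```text
clock: 21.55
position: [0.5714, 0.2738, 0.1835]
ee_rot: [0.005, 3.141, 0.001]
force: [-0.3, 0.3, 0.3]
width: 0.654
```

Call:
{"method": "move_arm", "body": {
  "steps": [
    [0, 0, 0, 0],
    [0, 0, 0, 0],
    [0, 0, 0, 0],
    [0, 0, 0, 0],
    [0, 0, 0, 0]
  ],
  "grip": 20,
  "grip_force": 20
}}

```text
clock: 22.18
position: [0.5713, 0.2734, 0.1831]
ee_rot: [0.005, 3.141, -0.0]
force: [-0.0, -2.0, 5.0]
width: 0.322
```

```bash
python3 -c "
from h import *
st();print(to([.574,.015,.30],176))"
```

```text
t 22.18 pos [0.5713 0.2734 0.1831] yaw 179.83 tilt 0.02 F [-0. -2.  5.] w 29.6 q [ 0.07  0.94 -1.01  1.69  0.91  1.05  0.32]
[np.float64(-3.5), np.float64(-258.4), np.float64(-116.9), np.float64(0.067)]
```

Call:
{"method": "move_arm", "body": {
  "steps": [
    [0, 0, -40, 0],
    [0, 0, -90, 0],
    [0, -10, -125, 0],
    [0, -50, -127, 0.03],
    [0, -100, -127, 0.06],
    [0, -150, -127, 0.067],
    [0, -200, -127, 0.067],
    [0, -240, -127, 0.067],
    [-3, -257, -127, 0.067],
    [-3, -257, -127, 0.067],
    [-3, -257, -127, 0.067]
  ]
}}

```text
clock: 23.55
position: [0.5733, 0.0183, 0.31]
ee_rot: [0.106, 3.139, 0.002]
force: [-0.6, 0.9, 0.1]
width: 0.323
```

```bash
python3 -c "
from h import *
st();print(to([.576,.017,.232],175.6));save('wrist','w11',scale=1.5)"
```

```text
t 23.55 pos [0.5733 0.0183 0.31  ] yaw 176.12 tilt 0.08 F [-0.6  0.9  0.1] w 29.7 q [ 0.61  0.75 -1.17  1.75  0.75  1.16  0.72]
[np.float64(-2.8), np.float64(-1.1), np.float64(78.0), np.float64(0.009)]
```

View pics/w11.png

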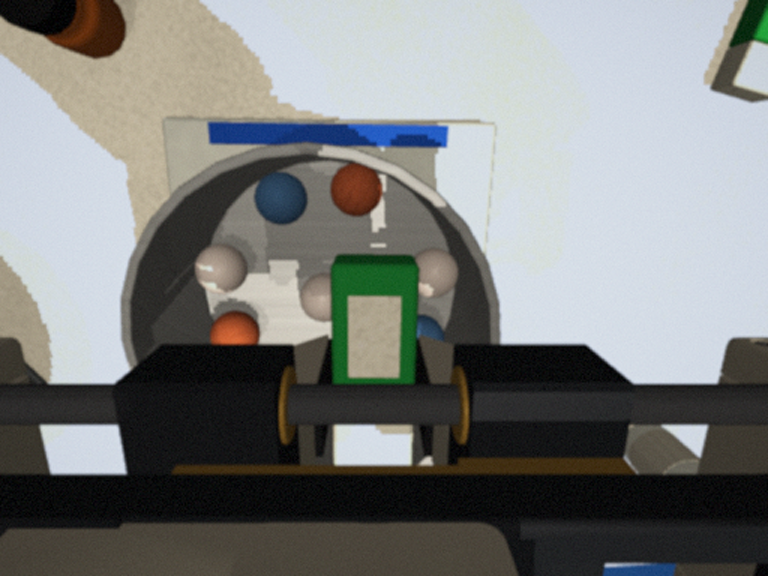

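Call:
{"method": "move_arm", "body": {
  "steps": [
    [-2, -1, 40, 0.009],
    [-2, -1, 60, 0.009],
    [-2, -1, 70, 0.009],
    [-2, -1, 78, 0.009],
    [-2, -1, 78, 0.009]
  ]
}}

```text
clock: 24.22
position: [0.5754, 0.0154, 0.2318]
ee_rot: [0.124, 3.139, 0.0]
force: [0.2, 0.2, 0.8]
width: 0.328
```

Call:
{"method": "move_arm", "body": {
  "steps": [
    [0, 0, 0, 0],
    [0, 0, 0, 0],
    [0, 0, 0, 0],
    [0, 0, -30, 0],
    [0, 0, -80, 0],
    [0, 0, -120, 0],
    [0, 0, -120, 0]
  ],
  "grip": 44
}}

```text
clock: 25.1
position: [0.576, 0.0161, 0.3551]
ee_rot: [0.124, 3.134, 0.001]
force: [-0.4, 0.1, -0.5]
width: 0.478
```

```bash
python3 -c "
from h import *
st();save('wrist','w12',scale=1.5);save('side','s12',(170,140,310,240),5)"
```

```text
t 25.1 pos [0.576  0.0161 0.3551] yaw 175.47 tilt 0.31 F [-0.4  0.1 -0.5] w 43.9 q [ 0.63  0.7  -1.19  1.7   0.69  1.23  0.76]
```

View pics/w12.png

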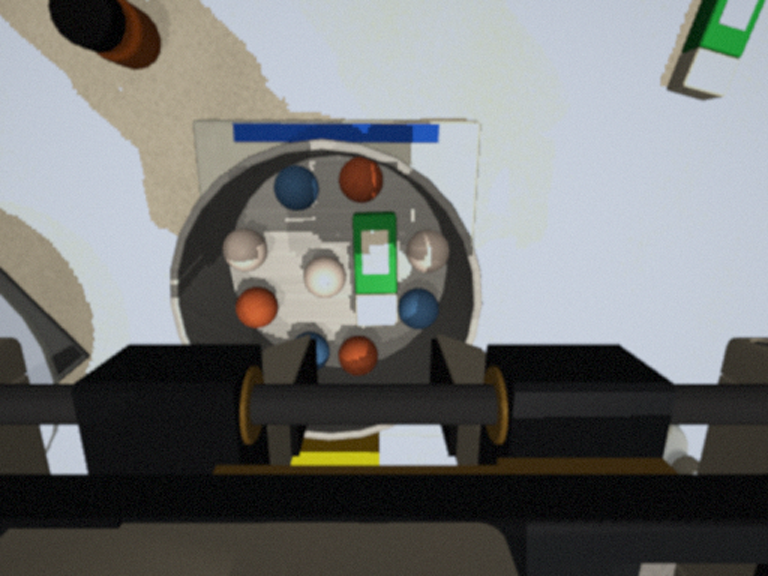

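View pics/s12.png

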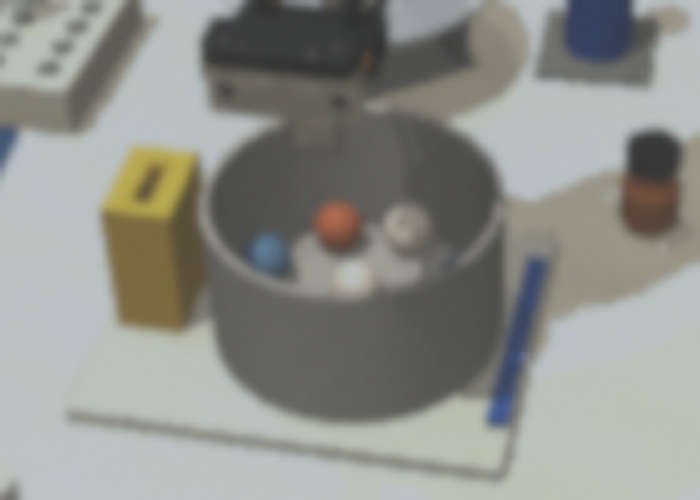

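```bash
python3 -c "
from h import *
print(to([.4385,.256,.30],160.8))"
```

```text
[np.float64(155.5), np.float64(229.4), np.float64(51.7), np.float64(0.256)]
```

Call:
{"method": "move_arm", "body": {
  "steps": [
    [25, 40, 0, 0.05],
    [55, 80, 0, 0.1],
    [85, 120, 0, 0.15],
    [110, 160, 10, 0.2],
    [135, 200, 30, 0.256],
    [155, 229, 45, 0.256],
    [155, 229, 52, 0.256],
    [155, 229, 52, 0.256],
    [155, 229, 52, 0.256]
  ],
  "grip": 60
}}

```text
clock: 26.32
position: [0.4397, 0.2547, 0.2995]
ee_rot: [-0.527, -3.097, 0.001]
force: [0.4, -0.6, 0.0]
width: 0.655
```

```bash
python3 -c "
from h import *
st();save('wrist','w13',scale=1.5);print(to([.4385,.256,.183],160.8))"
```

```text
t 26.32 pos [0.4397 0.2547 0.2995] yaw 160.7 tilt 0.04 F [ 0.4 -0.6  0. ] w 60.1 q [ 0.14  0.62 -1.09  1.92  0.65  1.01 -0.01]
[np.float64(1.5), np.float64(0.8), np.float64(116.7), np.float64(-0.002)]
```

View pics/w13.png

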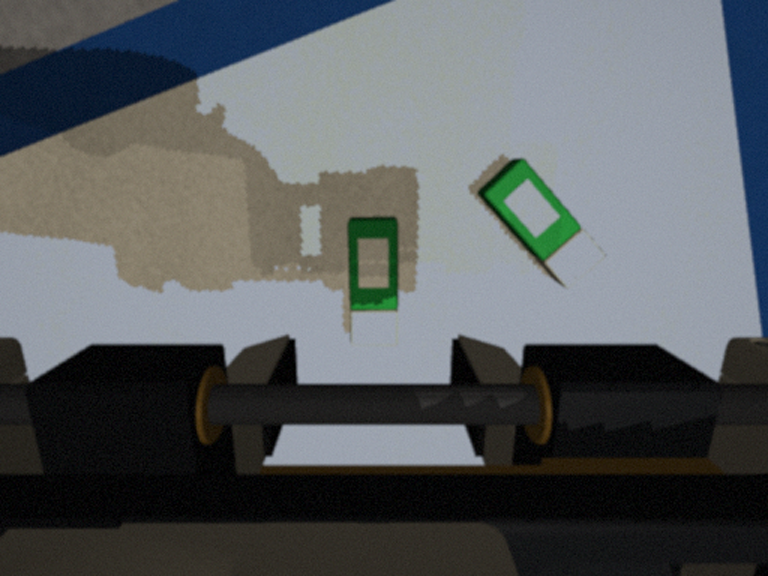

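Case aligned (centre column 373). Descend and grip.

Call:
{"method": "move_arm", "body": {
  "steps": [
    [0, 0, 50, 0],
    [0, 0, 90, 0],
    [0, 0, 110, 0],
    [0, 0, 117, 0],
    [0, 0, 117, 0]
  ]
}}

```text
clock: 27.0
position: [0.4393, 0.2556, 0.183]
ee_rot: [0.525, 3.097, 0.0]
force: [0.2, -0.4, 0.4]
width: 0.655
```

Call:
{"method": "move_arm", "body": {
  "steps": [
    [0, 0, 0, 0],
    [0, 0, 0, 0],
    [0, 0, 0, 0],
    [0, 0, 0, 0],
    [0, 0, 0, 0]
  ],
  "grip": 20
}}

```text
clock: 27.62
position: [0.439, 0.2558, 0.183]
ee_rot: [0.524, 3.097, -0.0]
force: [-0.6, -0.8, 6.3]
width: 0.324
```

```bash
python3 -c "
from h import *
st();print(to([.574,-.0098,.32],85.6),to([.572,-.037,.32],140),to([.572,-.037,.32],175.6))"
```

```text
t 27.62 pos [0.439  0.2558 0.183 ] yaw 160.81 tilt 0.03 F [-0.6 -0.8  6.3] w 29.7 q [ 0.01  0.76 -0.93  2.02  0.85  0.82 -0.18]
[np.float64(-214.8), np.float64(-206.4), np.float64(-137.0), np.float64(1.313)] [np.float64(-221.8), np.float64(-232.8), np.float64(-137.0), np.float64(0.363)] [np.float64(-221.8), np.float64(-232.8), np.float64(-137.0), np.float64(-0.258)]
```

```bash
python3 -c "
from h import *
print(to([.547,-.008,.32],85.6))"
```

```text
[np.float64(-188.7), np.float64(-213.6), np.float64(-137.0), np.float64(1.313)]
```

Call:
{"method": "move_arm", "body": {
  "steps": [
    [0, 0, -45, 0],
    [0, 0, -95, 0.1],
    [-15, -15, -135, 0.25],
    [-45, -50, -137, 0.42],
    [-80, -90, -137, 0.6],
    [-115, -130, -137, 0.77],
    [-150, -170, -137, 0.94],
    [-180, -200, -137, 1.1],
    [-189, -214, -137, 1.25],
    [-189, -214, -137, 1.313],
    [-189, -214, -137, 1.313],
    [-189, -214, -137, 1.313]
  ]
}}

```text
clock: 29.12
position: [0.5469, -0.008, 0.3197]
ee_rot: [-2.303, -2.137, 0.0]
force: [0.2, 0.1, 0.4]
width: 0.324
```

```bash
python3 -c "
from h import *
st();print(to([.547,-.008,.232],85.6));save('wrist','w14',scale=1.5)"
```

```text
t 29.12 pos [ 0.5469 -0.008   0.3197] yaw 85.72 tilt 0.01 F [0.2 0.1 0.4] w 29.7 q [ 0.47  0.51 -0.77  1.82  0.42  0.98 -0.55]
[np.float64(0.0), np.float64(0.1), np.float64(87.7), np.float64(0.002)]
```

View pics/w14.png

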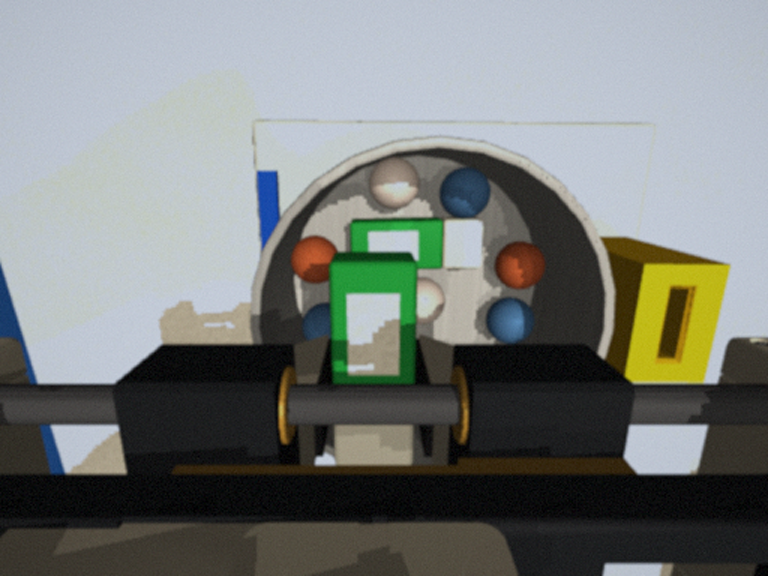

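Call:
{"method": "move_arm", "body": {
  "steps": [
    [0, 0, 40, 0],
    [0, 0, 65, 0],
    [0, 0, 78, 0],
    [0, 0, 87, 0],
    [0, 0, 87, 0]
  ]
}}

```text
clock: 29.8
position: [0.5472, -0.0084, 0.2327]
ee_rot: [-2.305, -2.134, 0.0]
force: [-0.1, 0.8, -1.0]
width: 0.321
```

Call:
{"method": "move_arm", "body": {
  "steps": [
    [0, 0, 0, 0],
    [0, 0, 0, 0],
    [0, 0, 0, 0],
    [0, 0, -30, 0],
    [0, 0, -80, 0],
    [0, 0, -120, 0],
    [0, 0, -120, 0]
  ],
  "grip": 44
}}

```text
clock: 30.68
position: [0.548, -0.0079, 0.356]
ee_rot: [2.303, 2.131, 0.007]
force: [0.2, -1.0, 0.0]
width: 0.477
```

```bash
python3 -c "
from h import *
st();save('wrist','w15',scale=1.5)
print(to([.52,.335,.50],20))"
```

```text
t 30.68 pos [ 0.548  -0.0079  0.356 ] yaw 85.57 tilt 0.34 F [ 0.2 -1.   0. ] w 43.8 q [ 0.49  0.48 -0.79  1.78  0.39  1.04 -0.52]
[np.float64(340.3), np.float64(-53.8), np.float64(-145.9), np.float64(1.144)]
```

View pics/w15.png

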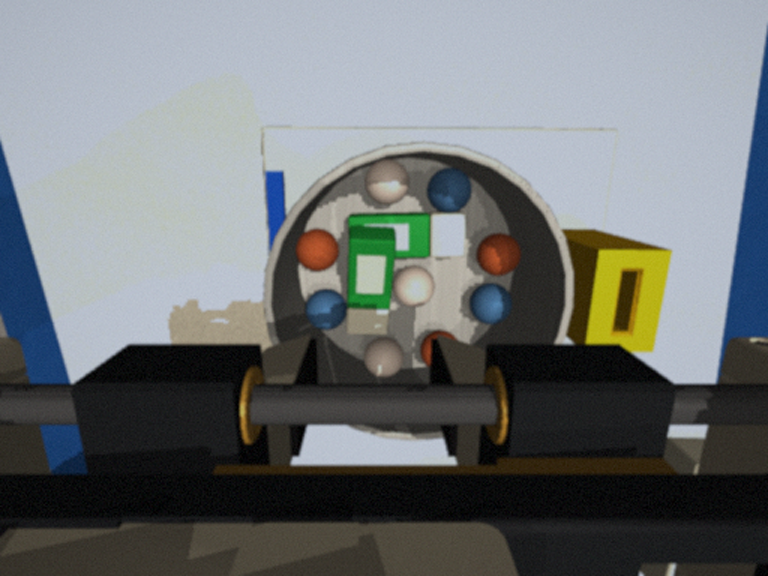

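```bash
python3 -c "
from h import *
print(to([.6053,.361,.32],20))"
```

```text
[np.float64(372.8), np.float64(29.2), np.float64(34.1), np.float64(1.144)]
```

Call:
{"method": "move_arm", "body": {
  "steps": [
    [45, 0, 0, 0.15],
    [95, 0, 0, 0.3],
    [145, 0, 0, 0.45],
    [195, 5, 0, 0.6],
    [245, 10, 0, 0.75],
    [295, 20, 10, 0.9],
    [340, 25, 20, 1.05],
    [373, 29, 34, 1.144],
    [373, 29, 34, 1.144],
    [373, 29, 34, 1.144],
    [373, 29, 34, 1.144]
  ],
  "grip": 60
}}

```text
clock: 32.1
position: [0.6052, 0.3597, 0.3187]
ee_rot: [3.093, 0.545, 0.0]
force: [0.2, -0.8, -0.1]
width: 0.651
```

```bash
python3 -c "
from h import *
st();save('wrist','w16',scale=1.5)"
```

```text
t 32.1 pos [0.6052 0.3597 0.3187] yaw 19.98 tilt 0.06 F [ 0.2 -0.8 -0.1] w 59.8 q [-0.34  0.68 -0.46  1.42  0.32  1.11 -2.08]
```

View pics/w16.png

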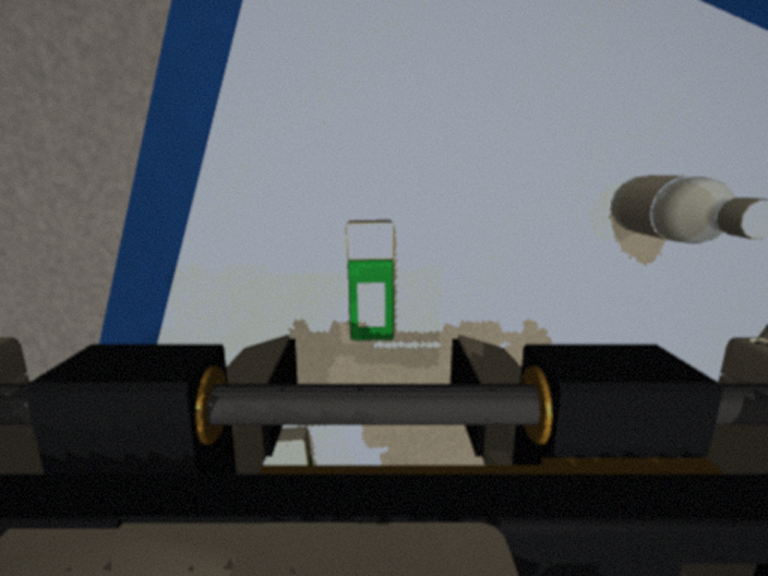

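Call:
{"method": "move_arm", "body": {
  "steps": [
    [0, 0, 50, 0],
    [0, 0, 100, 0],
    [0, 0, 125, 0],
    [0, 0, 136, 0],
    [0, 0, 136, 0],
    [0, 0, 136, 0]
  ]
}}

```text
clock: 32.9
position: [0.6053, 0.3615, 0.1844]
ee_rot: [-3.093, -0.546, -0.004]
force: [0.3, -0.1, -0.3]
width: 0.655
```

Call:
{"method": "move_arm", "body": {
  "steps": [
    [0, 0, 0, 0],
    [0, 0, 0, 0],
    [0, 0, 0, 0],
    [0, 0, 0, 0],
    [0, 0, 0, 0]
  ],
  "grip": 20
}}

```text
clock: 33.52
position: [0.6047, 0.3612, 0.1829]
ee_rot: [3.094, 0.546, 0.0]
force: [-1.2, -1.2, 2.8]
width: 0.322
```

```bash
python3 -c "
from h import *
st();print(to([.603,-.012,.33],85.6),to([.572,-.037,.33],-4.4))"
```

```text
t 33.52 pos [0.6047 0.3612 0.1829] yaw 20.03 tilt 0.01 F [-1.2 -1.2  2.8] w 29.5 q [-0.37  0.82 -0.42  1.52  0.39  0.88 -2.14]
[np.float64(-129.5), np.float64(350.0), np.float64(-147.1), np.float64(-1.144)] [np.float64(-167.2), np.float64(362.9), np.float64(-147.1), np.float64(0.426)]
```

Call:
{"method": "move_arm", "body": {
  "steps": [
    [0, 0, -50, 0],
    [0, 0, -100, -0.1],
    [-5, 15, -145, -0.2],
    [-25, 65, -147, -0.35],
    [-40, 115, -147, -0.5],
    [-60, 165, -147, -0.65],
    [-80, 215, -147, -0.8],
    [-95, 265, -147, -0.95],
    [-115, 310, -147, -1.1],
    [-128, 350, -147, -1.144],
    [-128, 350, -147, -1.144],
    [-128, 350, -147, -1.144],
    [-128, 350, -147, -1.144]
  ]
}}

```text
clock: 35.15
position: [0.6043, -0.0098, 0.3299]
ee_rot: [-2.303, -2.136, -0.001]
force: [-0.9, 0.8, -0.8]
width: 0.322
```

```bash
python3 -c "
from h import *
st();print(to([.605,-.012,.232],85.6));save('wrist','w17',scale=1.5)"
```

```text
t 35.15 pos [ 0.6043 -0.0098  0.3299] yaw 85.7 tilt 0.04 F [-0.9  0.8 -0.8] w 29.6 q [ 0.44  0.59 -0.78  1.67  0.46  1.07 -0.55]
[np.float64(-2.1), np.float64(0.9), np.float64(97.9), np.float64(0.002)]
```

View pics/w17.png

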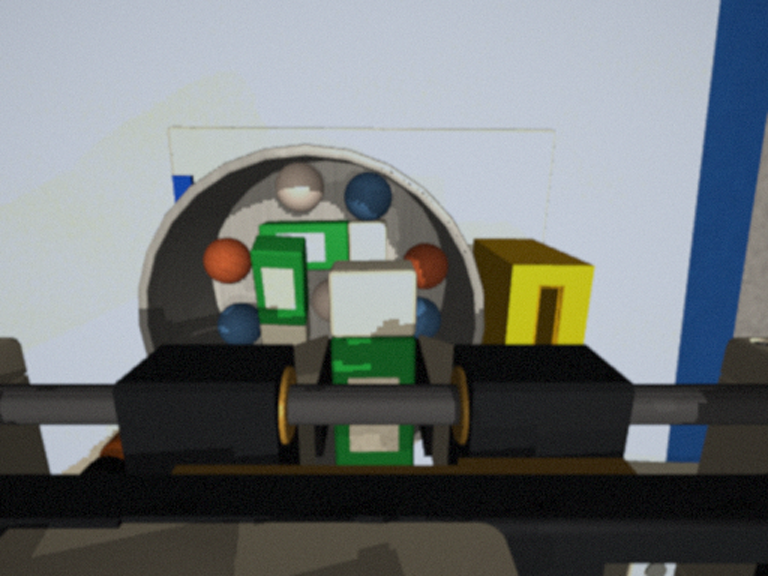

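Call:
{"method": "move_arm", "body": {
  "steps": [
    [-2, 1, 45, 0],
    [-2, 1, 75, 0],
    [-2, 1, 88, 0],
    [-2, 1, 97, 0],
    [-2, 1, 97, 0]
  ]
}}

```text
clock: 35.83
position: [0.6054, -0.0132, 0.233]
ee_rot: [2.305, 2.135, 0.0]
force: [0.3, 0.8, -1.3]
width: 0.322
```

Call:
{"method": "move_arm", "body": {
  "steps": [
    [0, 0, 0, 0],
    [0, 0, 0, 0],
    [0, 0, 0, 0],
    [0, 0, -30, 0],
    [0, 0, -80, 0],
    [0, 0, -120, 0],
    [0, 0, -120, 0]
  ],
  "grip": 42
}}

```text
clock: 36.7
position: [0.6061, -0.013, 0.3564]
ee_rot: [2.303, 2.131, 0.007]
force: [-0.7, 0.9, -0.9]
width: 0.456
```

```bash
python3 -c "
from h import *
st();save('wrist','w18',scale=1.5);save('side','s18',(170,140,310,240),5)
print(to([.4365,.3642,.30],23.5))"
```

```text
t 36.7 pos [ 0.6061 -0.013   0.3564] yaw 85.57 tilt 0.35 F [-0.7  0.9 -0.9] w 41.9 q [ 0.46  0.57 -0.79  1.64  0.44  1.11 -0.53]
[np.float64(363.8), np.float64(-197.3), np.float64(52.8), np.float64(1.083)]
```

View pics/w18.png

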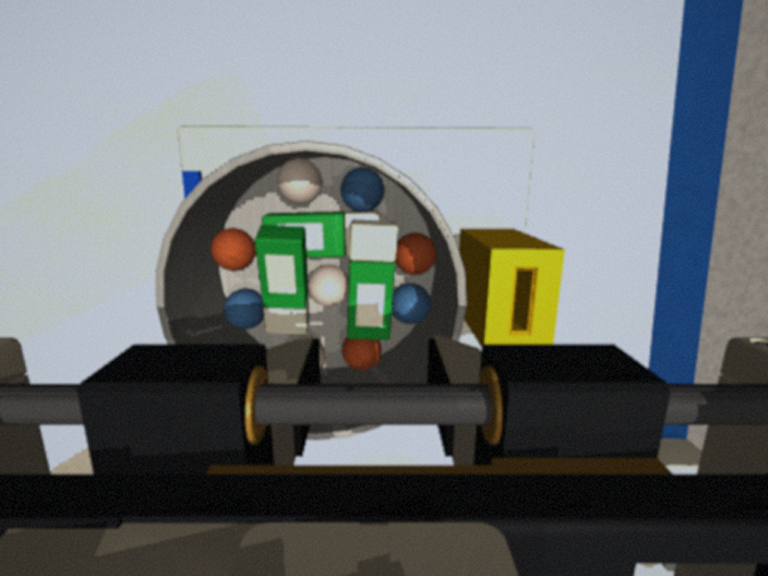

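View pics/s18.png

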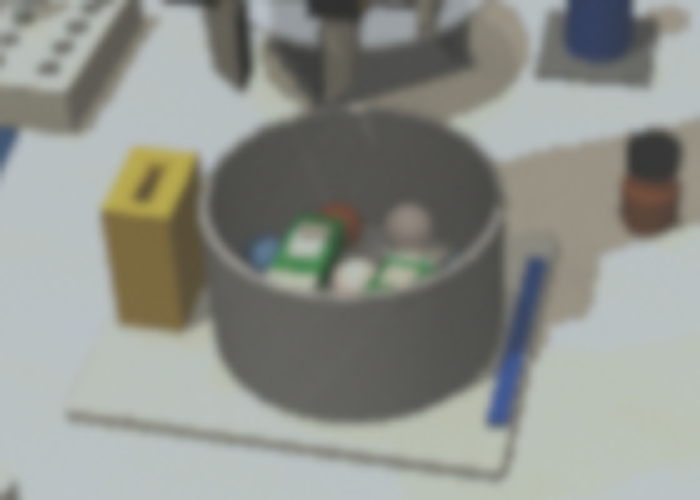

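All three are low in the pot. Last case (C).

Call:
{"method": "move_arm", "body": {
  "steps": [
    [45, -25, 0, 0.14],
    [90, -50, 0, 0.28],
    [135, -75, 0, 0.42],
    [180, -100, 0, 0.56],
    [225, -125, 0, 0.7],
    [270, -150, 10, 0.84],
    [315, -175, 20, 0.98],
    [350, -190, 40, 1.083],
    [364, -197, 50, 1.083],
    [364, -197, 53, 1.083],
    [364, -197, 53, 1.083],
    [364, -197, 53, 1.083]
  ],
  "grip": 60
}}

```text
clock: 38.3
position: [0.438, 0.3631, 0.3001]
ee_rot: [3.076, 0.637, 0.001]
force: [-0.6, -0.0, 0.4]
width: 0.656
```

```bash
python3 -c "
from h import *
st();save('wrist','w19',scale=1.5)"
```

```text
t 38.3 pos [0.438  0.3631 0.3001] yaw 23.41 tilt 0.05 F [-0.6 -0.   0.4] w 60.2 q [-0.38  0.52 -0.56  1.8   0.34  0.92 -2.26]
```

View pics/w19.png

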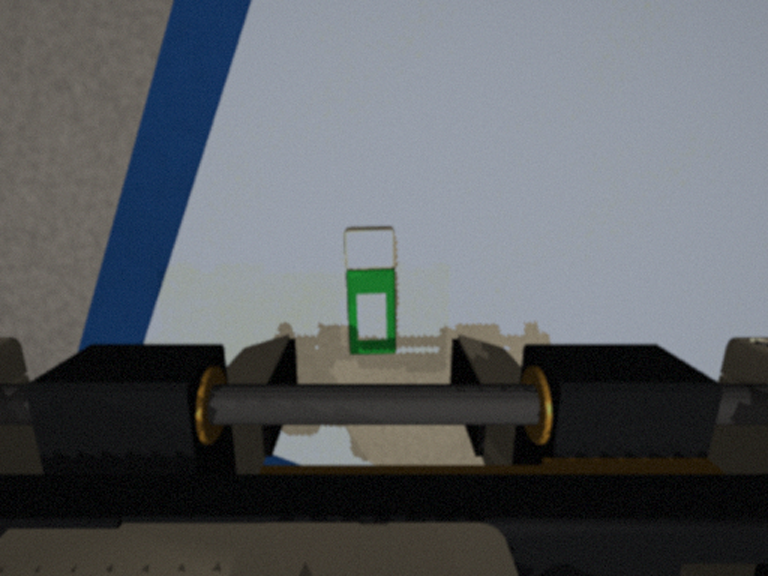

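Call:
{"method": "move_arm", "body": {
  "steps": [
    [-2, 0, 50, 0],
    [-2, 0, 90, 0],
    [-2, 0, 110, 0],
    [-2, 0, 117, 0],
    [-2, 0, 117, 0]
  ]
}}

```text
clock: 38.98
position: [0.4354, 0.3636, 0.1831]
ee_rot: [-3.076, -0.64, -0.001]
force: [0.4, -1.0, 0.7]
width: 0.652
```

Call:
{"method": "move_arm", "body": {
  "steps": [
    [0, 0, 0, 0],
    [0, 0, 0, 0],
    [0, 0, 0, 0],
    [0, 0, 0, 0],
    [0, 0, 0, 0]
  ],
  "grip": 20
}}

```text
clock: 39.6
position: [0.4351, 0.3638, 0.1831]
ee_rot: [-3.076, -0.641, -0.001]
force: [-0.4, -1.1, 5.5]
width: 0.322
```

```bash
python3 -c "
from h import *
st();print(to([.576,-.030,.33],-4.4),to([.576,-.012,.33],-4.4))"
```

```text
t 39.6 pos [0.4351 0.3638 0.1831] yaw 23.53 tilt 0.03 F [-0.4 -1.1  5.5] w 29.5 q [-0.46  0.67 -0.48  1.89  0.47  0.69 -2.37]
[np.float64(-28.1), np.float64(417.3), np.float64(-146.9), np.float64(0.488)] [np.float64(-20.9), np.float64(400.8), np.float64(-146.9), np.float64(0.488)]
```

Call:
{"method": "move_arm", "body": {
  "steps": [
    [0, 0, -50, 0],
    [0, 0, -100, 0.05],
    [0, 15, -145, 0.1],
    [-3, 65, -147, 0.2],
    [-6, 120, -147, 0.3],
    [-9, 175, -147, 0.4],
    [-12, 230, -147, 0.488],
    [-15, 285, -147, 0.488],
    [-18, 340, -147, 0.488],
    [-22, 390, -147, 0.488],
    [-24, 408, -147, 0.488],
    [-24, 408, -147, 0.488],
    [-24, 408, -147, 0.488]
  ]
}}

```text
clock: 41.22
position: [0.5755, -0.0178, 0.3297]
ee_rot: [-3.138, 0.117, 0.001]
force: [0.5, -0.1, -1.0]
width: 0.326
```

```bash
python3 -c "
from h import *
st();print(to([.576,-.022,.247],-4.4));save('wrist','w20',scale=1.5)"
```

```text
t 41.23 pos [ 0.5755 -0.0178  0.3297] yaw -4.28 tilt 0.07 F [ 0.5 -0.1 -1. ] w 29.9 q [ 0.22  0.46 -0.4   1.76  0.21  0.96 -1.9 ]
[np.float64(0.8), np.float64(4.1), np.float64(82.7), np.float64(0.002)]
```

View pics/w20.png

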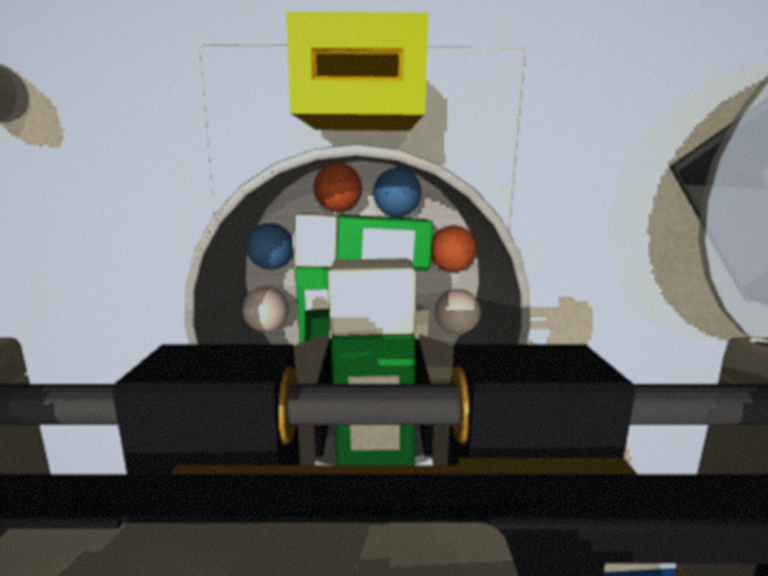

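```bash
python3 -c "
from h import *
w=lambda px,z: ray('wrist',((px[0]+.5)/1.5-.5,(px[1]+.5)/1.5-.5),z)[:2]
print('slot',w((357,64),.1),'block',np.mean([w(p,.1) for p in [(288,13),(428,13),(427,114),(290,113)]],0))
e=w((290,113),.1)-w((427,115),.1);print(np.degrees(np.arctan2(*e[::-1]))-90)
e=w((203,45),.012)-w((524,47),.012); print(w((203,45),.012),w((524,47),.012),np.degrees(np.arctan2(*e[::-1]))-90)
"
```

```text
slot [ 0.69235829 -0.0185592 ] block [ 0.69206487 -0.01908259]
-5.031559205490069
[0.72832294 0.07585561] [ 0.7127004  -0.11921081] -4.578950371571821
```

Call:
{"method": "move_arm", "body": {
  "steps": [
    [1, 4, 40, 0],
    [1, 4, 65, 0],
    [1, 4, 76, 0],
    [1, 4, 83, 0],
    [1, 4, 83, 0]
  ]
}}

```text
clock: 41.9
position: [0.5767, -0.0235, 0.247]
ee_rot: [-3.139, 0.12, -0.001]
force: [0.7, 0.1, -0.2]
width: 0.322
```

Call:
{"method": "move_arm", "body": {
  "steps": [
    [0, 0, 0, 0],
    [0, 0, 0, 0],
    [0, 0, 0, 0],
    [0, 0, -30, 0],
    [0, 0, -80, 0],
    [0, 0, -130, 0],
    [0, 0, -130, 0]
  ],
  "grip": 44
}}

```text
clock: 42.78
position: [0.5777, -0.0236, 0.3811]
ee_rot: [-3.139, 0.122, -0.012]
force: [-0.0, 0.5, -1.3]
width: 0.479
```

```bash
python3 -c "
from h import *
st();save('wrist','w21',scale=1.5);save('side','s21',(170,140,310,240),5)"
```

```text
t 42.77 pos [ 0.5777 -0.0236  0.3811] yaw -4.44 tilt 0.45 F [-0.   0.5 -1.3] w 44.0 q [ 0.24  0.41 -0.41  1.7   0.19  1.06 -1.87]
```

View pics/w21.png

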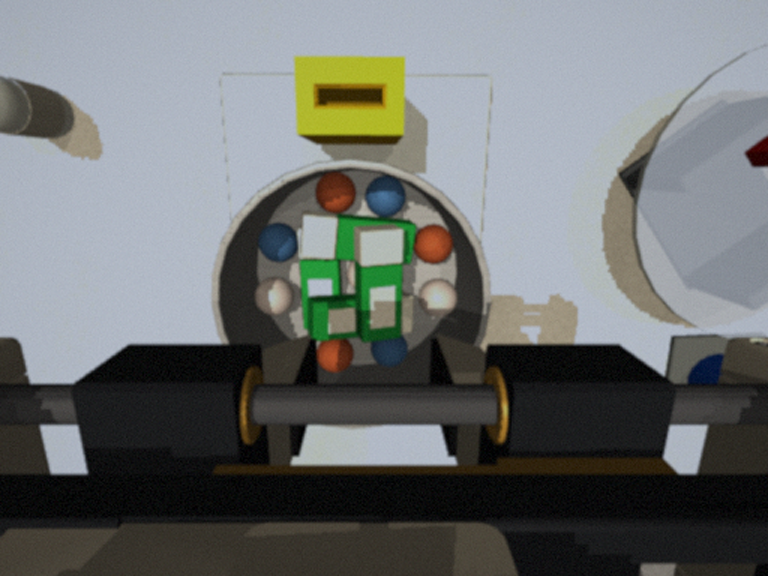

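View pics/s21.png

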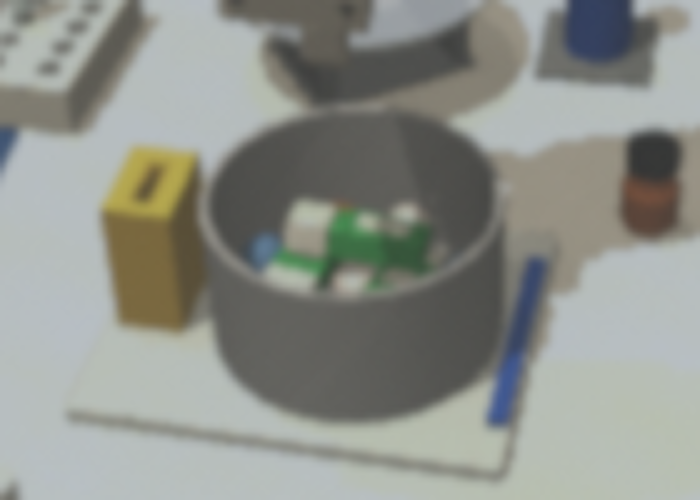

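```bash
python3 -c "
from h import *
print(to([.523,-.35,.48],35))"
```

```text
[np.float64(-28.1), np.float64(329.0), np.float64(-103.1), np.float64(-0.688)]
```

Call:
{"method": "move_arm", "body": {
  "steps": [
    [0, 30, -50, -0.1],
    [-5, 85, -90, -0.2],
    [-10, 140, -100, -0.35],
    [-15, 195, -100, -0.5],
    [-20, 250, -100, -0.6],
    [-25, 300, -100, -0.688],
    [-28, 329, -100, -0.688],
    [-28, 329, -100, -0.688],
    [-28, 329, -100, -0.688],
    [-28, 329, -100, -0.688]
  ],
  "grip": 60
}}

```text
clock: 44.12
position: [0.5238, -0.3484, 0.4763]
ee_rot: [-2.994, -0.947, 0.0]
force: [0.4, -0.1, 0.7]
width: 0.651
```

```bash
python3 -c "
from h import *
st();save('wrist','w22',scale=1.5)"
```

```text
t 44.12 pos [ 0.5238 -0.3484  0.4763] yaw 35.11 tilt 0.05 F [ 0.4 -0.1  0.7] w 59.8 q [ 0.8   0.44 -0.45  1.42  0.19  1.32 -0.62]
```

View pics/w22.png

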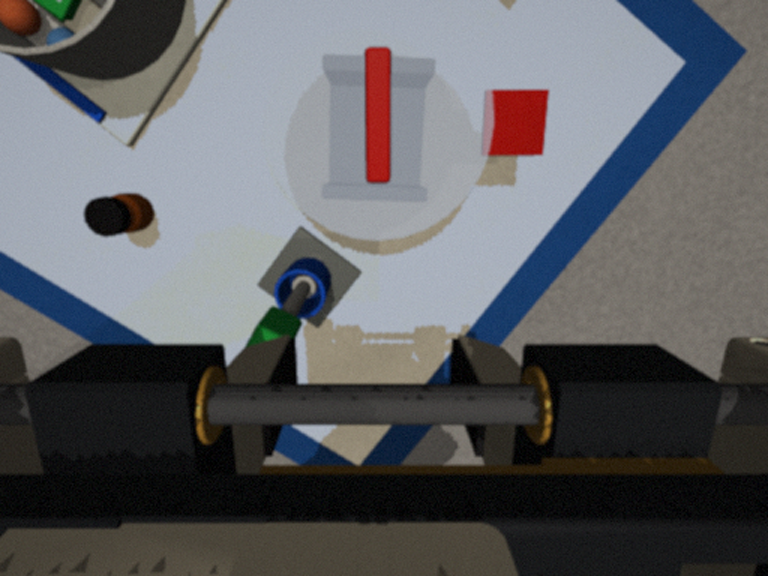

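```bash
python3 -c "
from h import *
recrop('w22','w22a',(185,25,375,135),4)"
```

```text
(no output)
```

View pics/w22a.png

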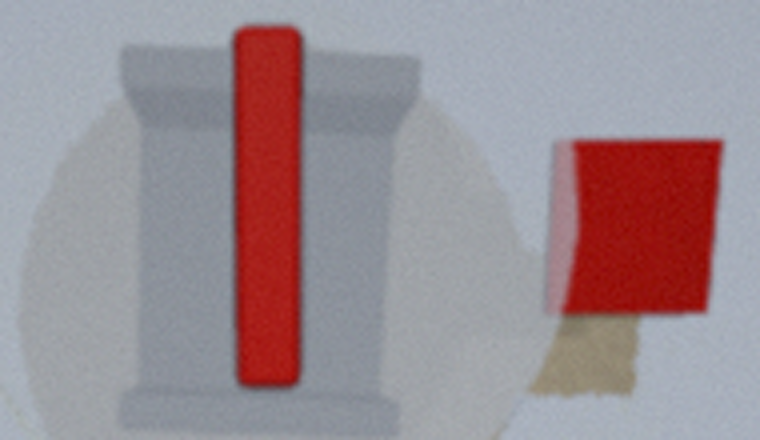

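```bash
python3 -c "
from h import *
c=lambda p:(185+(p[0]+.5)/4-.5,25+(p[1]+.5)/4-.5)
zt=.072+.054; ze=.072+.006
h=np.array([ray('wrist',c(p),zt)[:2] for p in [(235,27),(301,27),(300,386),(238,386)]])
print(h.round(4)); a=(h[0]+h[1])/2;b=(h[2]+h[3])/2;hm=(a+b)/2
print('handle',hm,'len',np.linalg.norm(a-b),'wid',np.linalg.norm(h[0]-h[1]),'ang(lid y)',np.degrees(np.arctan2(*(a-b)[::-1])))
th=np.arctan2(*(a-b)[::-1])-np.pi/2
for z in (ze,.072):
  for p in [(723,140),(707,312),(553,140),(545,312)]:
    q=ray('wrist',c(p),z)[:2]-hm; print(z,(q@[np.cos(th),np.sin(th)]).round(4),(q@[-np.sin(th),np.cos(th)]).round(4))
"
```

```text
[[ 0.6452 -0.2564]
 [ 0.6548 -0.2701]
 [ 0.5828 -0.3215]
 [ 0.573  -0.3076]]
handle [ 0.61396632 -0.28890091] len 0.08849867737097775 wid 0.016758640275589393 ang(lid y) 35.44533040416299
0.078 0.1358 0.0247
0.078 0.1357 -0.0242
0.078 0.0852 0.025
0.078 0.0857 -0.0239
0.072 0.138 0.0257
0.072 0.1379 -0.024
0.072 0.0866 0.026
0.072 0.0871 -0.0237
```

```bash
python3 -c "
from h import *
print(to([.614,-.289,.277],35.4))"
```

```text
[np.float64(108.0), np.float64(3.2), np.float64(199.6), np.float64(-0.005)]
```

Call:
{"method": "move_arm", "body": {
  "steps": [
    [50, 2, 30, -0.005],
    [100, 3, 60, -0.005],
    [108, 3, 100, -0.005],
    [108, 3, 140, -0.005],
    [108, 3, 175, -0.005],
    [108, 3, 195, -0.005],
    [108, 3, 199, -0.005],
    [108, 3, 199, -0.005],
    [108, 3, 199, -0.005]
  ]
}}

```text
clock: 45.3
position: [0.614, -0.2905, 0.2793]
ee_rot: [2.992, 0.951, 0.003]
force: [-0.6, -0.3, 0.9]
width: 0.652
```

```bash
python3 -c "
from h import *
st();save('wrist','w23',scale=1.5)"
```

```text
t 45.3 pos [ 0.614  -0.2905  0.2793] yaw 35.27 tilt 0.14 F [-0.6 -0.3  0.9] w 59.9 q [ 0.62  0.67 -0.41  1.54  0.3   0.99 -0.84]
```

View pics/w23.png

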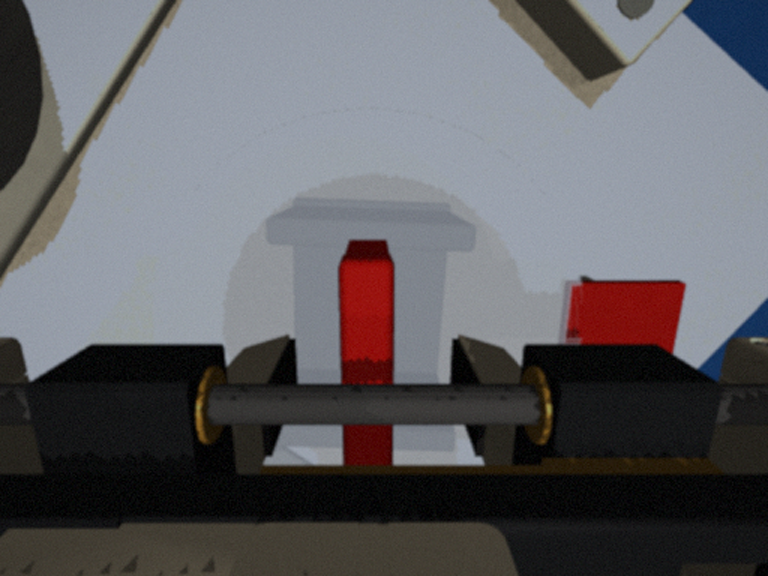

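Call:
{"method": "move_arm", "body": {
  "steps": [
    [1, -2, 1, 0],
    [1, -2, 1, 0],
    [1, -2, 1, 0]
  ]
}}

```text
clock: 45.72
position: [0.6131, -0.2881, 0.2768]
ee_rot: [2.994, 0.952, 0.0]
force: [-0.8, -0.2, 0.6]
width: 0.652
```

Call:
{"method": "move_arm", "body": {
  "steps": [
    [0, 0, 0, 0],
    [0, 0, 0, 0],
    [0, 0, 0, 0],
    [0, 0, 0, 0],
    [0, 0, 0, 0],
    [0, 0, 0, 0],
    [0, 0, 0, 0],
    [0, 0, 0, 0]
  ],
  "grip": 8,
  "grip_force": 55
}}

```text
clock: 46.72
position: [0.6132, -0.2882, 0.2768]
ee_rot: [2.994, 0.952, 0.0]
force: [1.1, 0.3, -0.2]
width: 0.191
```

```bash
python3 -c "
from h import *
st();save('wrist','w24',scale=1.5)"
```

```text
t 46.73 pos [ 0.6132 -0.2882  0.2768] yaw 35.28 tilt 0.01 F [ 1.1  0.3 -0.2] w 17.5 q [ 0.62  0.67 -0.41  1.54  0.3   0.99 -0.84]
```

View pics/w24.png

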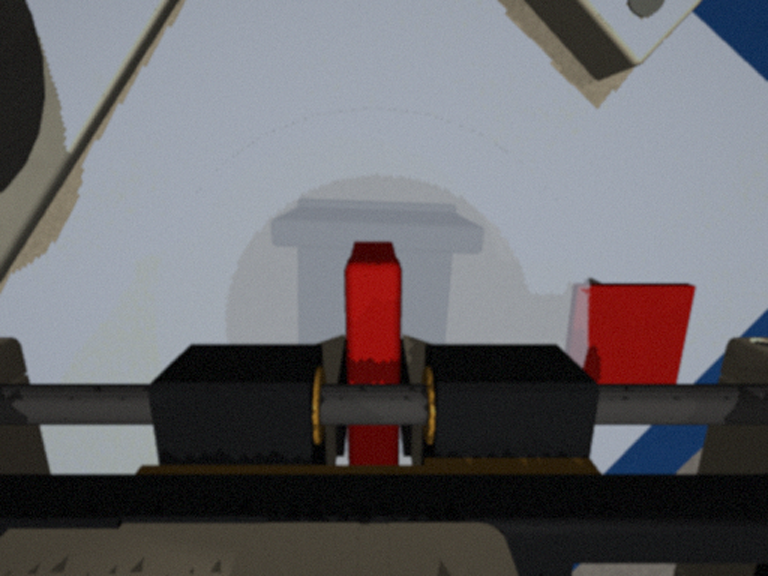

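Call:
{"method": "move_arm", "body": {
  "steps": [
    [0, 0, -10, 0],
    [0, 0, -30, 0],
    [0, 0, -60, 0],
    [0, 0, -90, 0],
    [0, 0, -120, 0],
    [0, 0, -130, 0],
    [0, 0, -130, 0],
    [0, 0, -130, 0]
  ]
}}

```text
clock: 47.78
position: [0.6128, -0.2882, 0.4054]
ee_rot: [-2.993, -0.952, 0.003]
force: [0.2, 0.5, -3.1]
width: 0.192
```

```bash
python3 -c "
from h import *
st();save('side','s25',(180,60,330,170),5);save('wrist','w25',scale=1.5);print(to([.5746,-.0091,.41],85.2))"
```

```text
t 47.77 pos [ 0.6128 -0.2882  0.4054] yaw 35.28 tilt 0.12 F [ 0.2  0.5 -3.1] w 17.6 q [ 0.63  0.56 -0.44  1.4   0.24  1.24 -0.79]
[np.float64(130.0), np.float64(-249.9), np.float64(-4.7), np.float64(-0.871)]
```

View pics/s25.png

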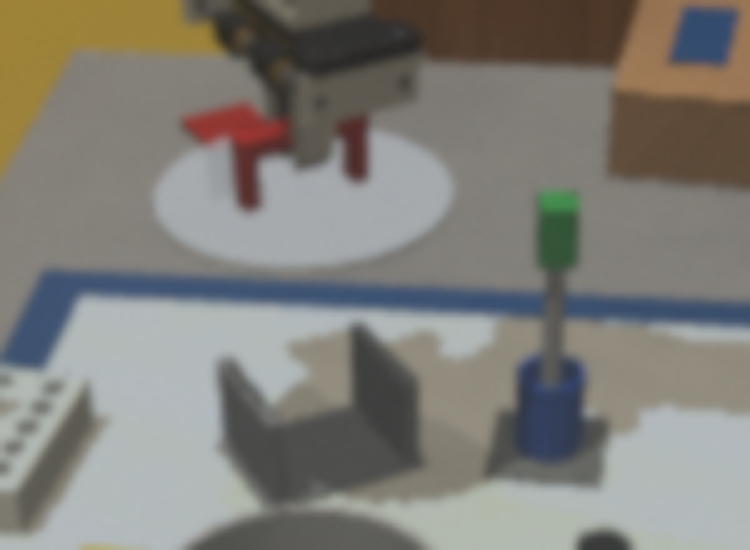

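View pics/w25.png

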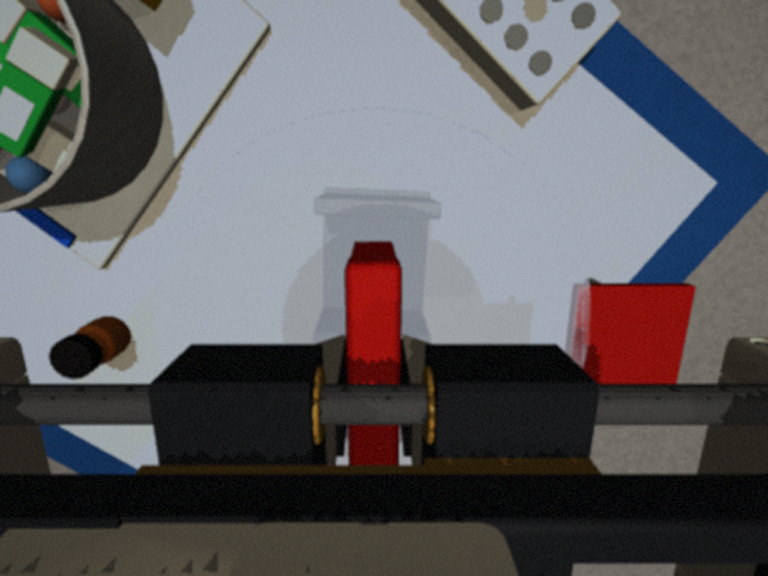

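Call:
{"method": "move_arm", "body": {
  "steps": [
    [10, -20, -5, -0.05],
    [25, -50, -5, -0.15],
    [40, -80, -5, -0.25],
    [55, -110, -5, -0.35],
    [70, -140, -5, -0.45],
    [85, -170, -5, -0.55],
    [100, -200, -5, -0.65],
    [115, -225, -5, -0.75],
    [125, -242, -5, -0.83],
    [130, -250, -5, -0.871],
    [130, -250, -5, -0.871],
    [130, -250, -5, -0.871],
    [130, -250, -5, -0.871]
  ]
}}

```text
clock: 49.5
position: [0.575, -0.0101, 0.4116]
ee_rot: [2.315, 2.123, -0.001]
force: [0.1, -0.3, -2.2]
width: 0.19
```

```bash
python3 -c "
from h import *
st();save('wrist','w26',scale=1.5);save('side','s26',(170,90,310,240),5);save('top','t26',(205,110,325,240),5);print(to([.5746,-.0091,.36],85.2))"
```

```text
t 49.5 pos [ 0.575  -0.0101  0.4116] yaw 85.06 tilt 0.03 F [ 0.1 -0.3 -2.2] w 17.4 q [ 0.43  0.45 -0.72  1.64  0.31  1.17 -0.45]
[np.float64(0.4), np.float64(-0.4), np.float64(51.7), np.float64(-0.001)]
```

View pics/w26.png

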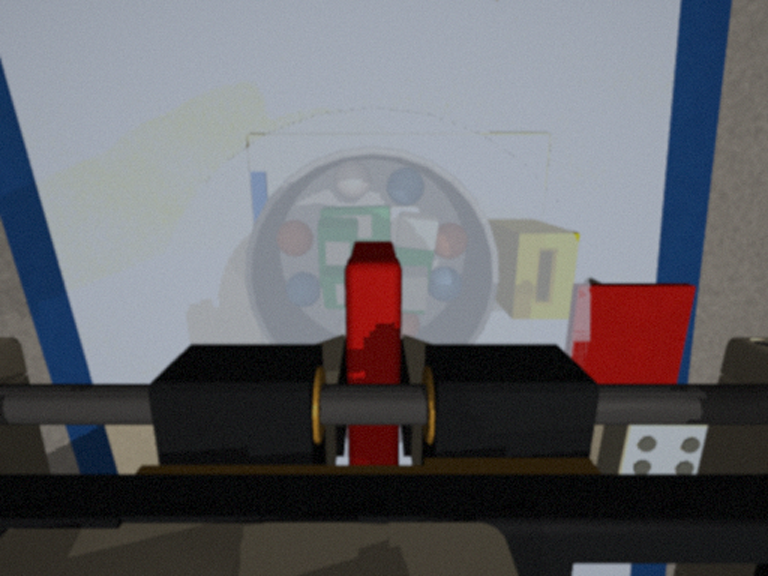

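View pics/s26.png

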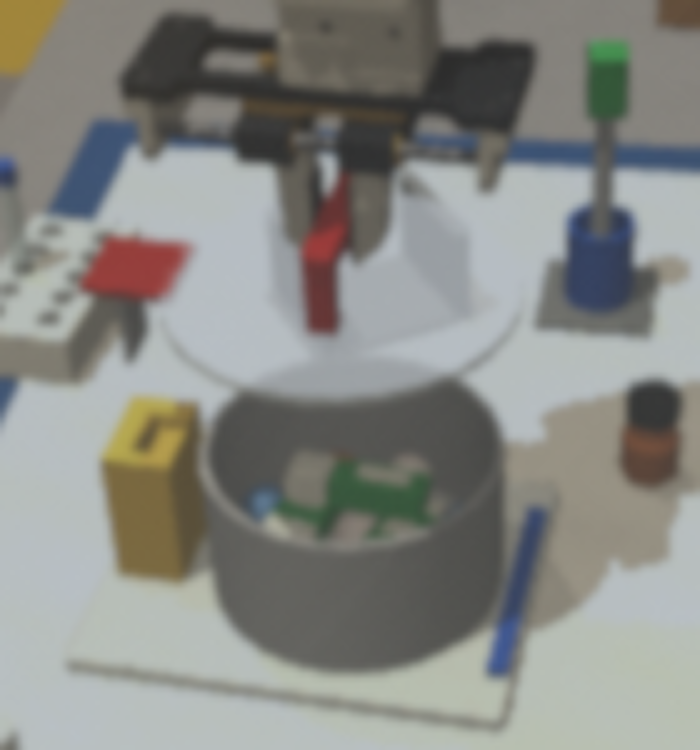

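View pics/t26.png

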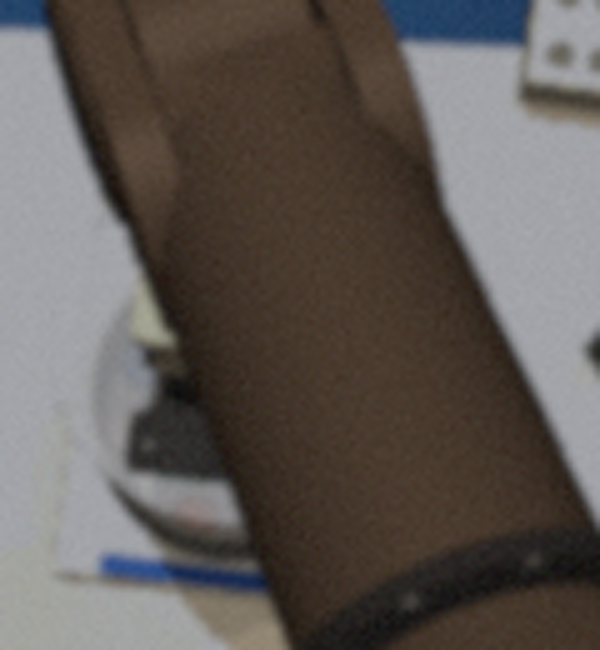

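Call:
{"method": "move_arm", "body": {
  "steps": [
    [0, 0, 20, 0],
    [0, 0, 35, 0],
    [0, 0, 44, 0],
    [0, 0, 44, 0],
    [0, 0, 44, 0]
  ]
}}

```text
clock: 50.28
position: [0.5751, -0.0089, 0.3682]
ee_rot: [2.312, 2.126, 0.001]
force: [-0.5, -0.0, -2.3]
width: 0.189
```

```bash
python3 -c "
from h import *
st();save('side','s27',(170,150,250,220),9);save('wrist','w27',scale=1.5)
x=np.array([np.cos(np.radians(-4.8)),np.sin(np.radians(-4.8))]);p=arm.observe()['position']
y=yaw()-np.pi/2; xx=np.array([np.cos(y),np.sin(y)]); yy=np.array([-xx[1],xx[0]])
f=lambda q:((proj('side',q)-[170,150]+.5)*9-.5).round(0)
for sy in(-.015,.015):
  for dx in (-.0025,.0025): print('tip pred',f([*(p[:2]+(.118+dx)*xx+sy*yy),p[2]-.255]))
s=np.array([.6922,-.019]);yd=np.array([-x[1],x[0]])
for sy in(-.018,.018):
  for dx in (-.0045,.0045): print('slot pred',f([*(s+dx*x+sy*yd),.1]))
"
```

```text
t 50.27 pos [ 0.5751 -0.0089  0.3682] yaw 85.19 tilt 0.04 F [-0.5 -0.  -2.3] w 17.4 q [ 0.42  0.48 -0.71  1.7   0.35  1.08 -0.48]
tip pred [290. 181.]
tip pred [275. 180.]
tip pred [260. 240.]
tip pred [245. 238.]
slot pred [305. 209.]
slot pred [278. 206.]
slot pred [270. 280.]
slot pred [242. 276.]
```

View pics/s27.png

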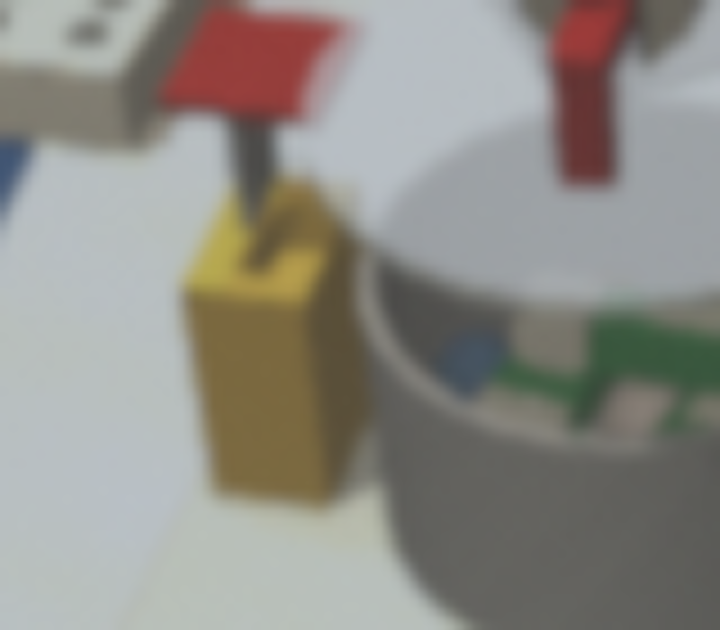

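View pics/w27.png

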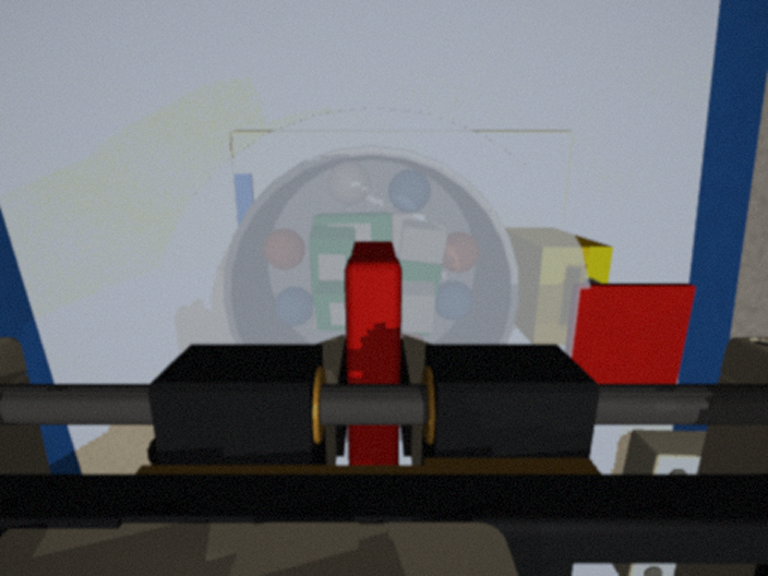

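Call:
{"method": "move_arm", "body": {
  "steps": [
    [0, 0, 6, 0],
    [0, 0, 11, 0],
    [0, 0, 15, 0],
    [0, 0, 18, 0],
    [0, 0, 20, 0],
    [0, 0, 20, 0]
  ]
}}

```text
clock: 51.12
position: [0.5749, -0.009, 0.3476]
ee_rot: [-2.313, -2.126, 0.0]
force: [0.2, -0.1, -2.5]
width: 0.195
```

```bash
python3 -c "
from h import *
st();save('side','s28',(170,150,250,220),9);print(arm.observe()['ft_torque'])"
```

```text
t 51.12 pos [ 0.5749 -0.009   0.3476] yaw 85.18 tilt 0.01 F [ 0.2 -0.1 -2.5] w 17.9 q [ 0.41  0.5  -0.7   1.73  0.37  1.04 -0.5 ]
[ 0.04210175 -0.09953646 -0.03175627]
```

View pics/s28.png

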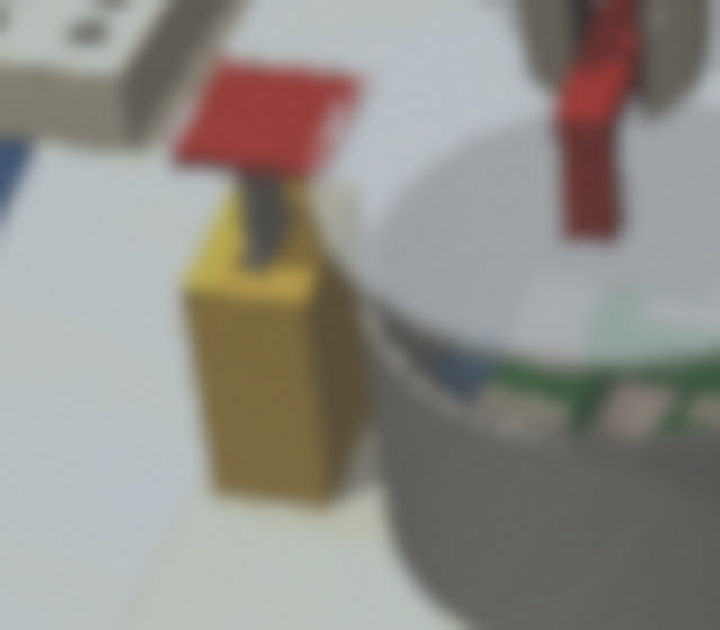

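Call:
{"method": "move_arm", "body": {
  "steps": [
    [0, 0, 5, 0],
    [0, 0, 10, 0],
    [0, 0, 15, 0],
    [0, 0, 20, 0],
    [0, 0, 25, 0],
    [0, 0, 29, 0],
    [0, 0, 29, 0]
  ]
}}

```text
clock: 52.05
position: [0.5748, -0.009, 0.3184]
ee_rot: [-2.313, -2.126, 0.001]
force: [-0.5, -0.5, -2.7]
width: 0.19
```

```bash
python3 -c "
from h import *
st();print(arm.observe()['ft_torque'])"
```

```text
t 52.05 pos [ 0.5748 -0.009   0.3184] yaw 85.18 tilt 0.03 F [-0.5 -0.5 -2.7] w 17.4 q [ 0.4   0.54 -0.68  1.76  0.4   0.99 -0.52]
[-0.00869478 -0.11235698  0.01315265]
```

Call:
{"method": "move_arm", "body": {
  "steps": [
    [0, 0, 2, 0],
    [0, 0, 3, 0],
    [0, 0, 4, 0],
    [0, 0, 4, 0]
  ]
}}

```text
clock: 52.55
position: [0.5749, -0.009, 0.3147]
ee_rot: [-2.313, -2.126, 0.0]
force: [0.3, 0.3, -3.3]
width: 0.188
```

Call:
{"method": "move_arm", "body": {
  "steps": [
    [0, 0, 1, 0],
    [0, 0, 2, 0],
    [0, 0, 2, 0]
  ]
}}

```text
clock: 52.92
position: [0.5749, -0.009, 0.3126]
ee_rot: [-2.313, -2.126, 0.0]
force: [-0.7, -0.5, -2.6]
width: 0.19
```

Call:
{"method": "move_arm", "body": {
  "steps": [
    [0, 0, 1, 0],
    [0, 0, 1, 0],
    [0, 0, 1, 0]
  ]
}}

```text
clock: 53.3
position: [0.5749, -0.009, 0.3117]
ee_rot: [2.313, 2.126, 0.0]
force: [-0.2, 0.5, -2.7]
width: 0.189
```

Call:
{"method": "move_arm", "body": {
  "steps": [
    [0, 0, 1, 0],
    [0, 0, 1, 0],
    [0, 0, 1, 0]
  ]
}}

```text
clock: 53.68
position: [0.5748, -0.0089, 0.3116]
ee_rot: [2.312, 2.125, -0.0]
force: [-3.5, -0.4, 7.6]
width: 0.191
```

Call:
{"method": "move_arm", "body": {
  "steps": [
    [0, 0, 0, 0],
    [0, 0, 0, 0],
    [0, 0, 0, 0],
    [0, 0, 0, 0],
    [0, 0, 0, 0],
    [0, 0, -20, 0],
    [0, 0, -60, 0],
    [0, 0, -120, 0],
    [0, 0, -150, 0],
    [0, 0, -150, 0]
  ],
  "grip": 60
}}

```text
clock: 54.92
position: [0.5753, -0.0085, 0.4633]
ee_rot: [2.31, 2.124, 0.005]
force: [0.7, 0.4, 0.6]
width: 0.656
```

```bash
python3 -c "
from h import *
st();save('side','s29',(150,80,330,240),4);save('wrist','w29',scale=1.5)"
```

```text
t 54.92 pos [ 0.5753 -0.0085  0.4633] yaw 85.18 tilt 0.27 F [0.7 0.4 0.6] w 60.2 q [ 0.44  0.41 -0.74  1.57  0.28  1.27 -0.42]
```

View pics/s29.png

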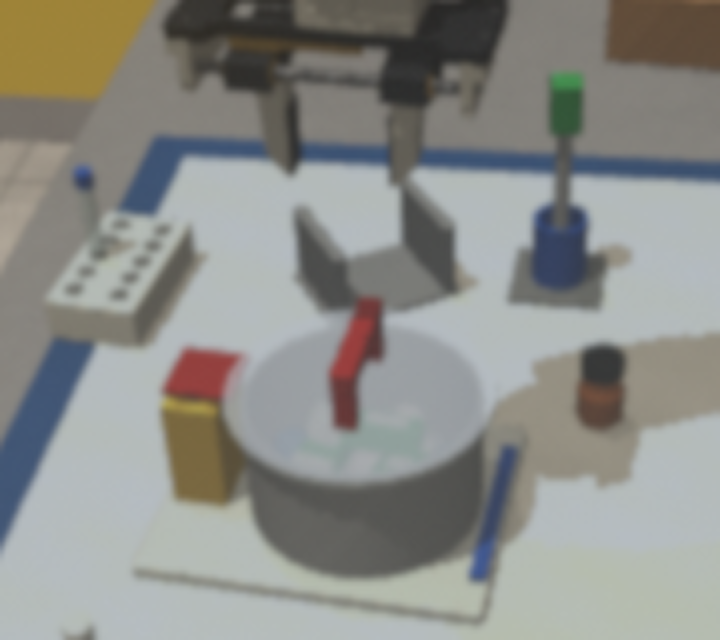

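View pics/w29.png

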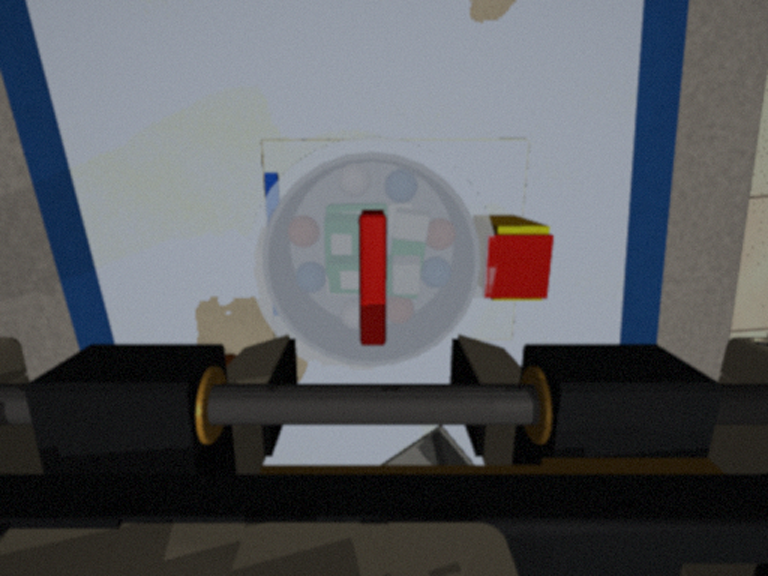

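```bash
python3 -c "
from h import *
w=lambda px,z: ray('wrist',((px[0]+.5)/1.5-.5,(px[1]+.5)/1.5-.5),z)[:2]
a=np.mean([w((361,213),.161),w((385,213),.161)],0)
b=np.mean([w((359,306),.161),w((386,306),.161)],0)
print(a,b,np.degrees(np.arctan2(*(a-b)[::-1])))
# predicted projections
x=np.array([np.cos(np.radians(-4.8)),np.sin(np.radians(-4.8))]);y=np.array([-x[1],x[0]]);c=np.array([.5748,-.009])
P=lambda n,u,v,z:proj(n,[*(c+u*x+v*y),z])
for u,v,z in [(0,.045,.161),(0,-.045,.161),(.136,.0245,.113),(.136,-.0245,.113)]: print((P('wrist',u,v,z)*1.5).round(0),((P('side',u,v,z)-[150,80])*4).round(0))
save('top','t29',(205,110,325,240),5)"
```

```text
[0.57888484 0.03637788] [ 0.57339151 -0.02466231] 84.85750226856736
[372. 214.] [341. 376.]
[372. 347.] [373. 297.]
[555. 235.] [162. 390.]
[548. 298.] [184. 348.]
```

Call:
{"method": "move_arm", "body": {
  "steps": [
    [0, 0, -30, 0],
    [0, 0, -60, 0],
    [0, 0, -60, 0],
    [0, 0, -60, 0]
  ]
}}

```text
clock: 55.58
position: [0.5747, -0.0092, 0.5191]
ee_rot: [-2.312, -2.125, 0.003]
force: [0.6, 0.3, -0.1]
width: 0.657
```

The predicted seated positions match the pictures to about a pixel: handle ends at (372,214), ear corners at (552,235) and (547,299). I'm handing in.

```bash
python3 -c "
from h import *
print(arm.sign_off()); st()"
```

```text
the job is handed in; nothing more can be done
None
the job is handed in; nothing more can be done
```

I did the whole job in the required order and handed it in at about 55.6 s of the 210 s allowed; no verdict is reported.

- **Stirring:** The rod went down on the switch side and made two anticlockwise turns at about 38 mm radius, ending on the switch side. Balls of all three colours had already shifted 17 mm or more in turn 2. The rod was then put back in its holder and stood upright when released.
- **Slide cases:** All four were found on the bench and laid in the pot. One had been knocked aside during the run, so I measured it again before picking it up. The first case slid between the balls to the pot floor instead of staying on top of them. In the last picture with the lid off, the pile sat well below the rim.
- **Lid:** The tongue went into the slot with no side force until the lid touched the rim, with an upward force of about 8 N. After release, the handle and ear matched their computed seated positions to about a pixel in the wrist view, and to within roughly a pixel or two in the side view.
- **Bystanders and balls:** The amber jar stood where it began in the last pictures. The dropper bottle was last clearly seen standing before the lid was fitted. Eight of the nine balls showed in the last wrist view. The ninth, last seen near the centre under the cases, was hidden.

One small disagreement: an early slot measurement differed by about 3 mm, because that picture was taken just as the arm stopped. I used the later still readings, which agreed to about 1 mm.

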